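# Tip the valve caps out of the parts pan into the bowl

### The arm

A 7-joint arm with a two-finger parallel gripper is mounted at the origin on the work surface. World frame = base frame: x ahead of the robot, y to its left, z up, the work surface at z = 0. Lengths are in m, angles in degrees, forces in N, time in s.
With the tool pointing down it reaches from about 0.425 to 0.875 m from the base axis. Payload 4.7 kg.
Tool frame: the origin (TCP) lies on the centre line of the jaws, within the pads' length; the fingertips stand 8 mm ahead of it and the grasp point (between the pads) lies 11 mm behind it; z points along the fingers, y is the direction in which the jaws open and shut (so a half turn about z gives the same grasp; the last joint's range is limited). The gripper opens to 87 mm and grips with 3 to 60 N. Pads are 19 mm wide; open, the fingers measure 117 mm over their backs; the gripper's body (75 mm by 190 mm) begins 51 mm behind the grasp point.
Start: joints at [73.516, 18.392, -4.016, 83.108, 1.295, 78.541, -3.26], TCP at [0.193, -0.621, 0.231] pointing down, gripper open.
Joint ranges: [-163.93, 163.93], [-17.29, 119.83], [-79.2, 71.16], [3.27, 140.29], [-89.18, 269.18], [5.43, 117.66], [-154.24, 154.24]. Speed limits (degrees/s): [147.25, 147.25, 180, 180, 180, 180, 180].

### API

Orientations are given as [roll, pitch, yaw] about the fixed x, y, z axes, in that order (R = Rz(yaw) Ry(pitch) Rx(roll)).
In Python, from cell import env gives the robot as it stands. The module is installed in compiled form; this text tells all that it offers.
- The arm moves only by the tool move_arm, never from a script. Its argument "steps" is a list of rows, each a list of 2 entries, a list of its own where there are three numbers: the shift along the tool's x, y, z in m, then the turn about the tool's z in rad. A call has 1 to 20 rows; each row is the pose to reach, as a shift and turn from the pose commanded when the call began, along the tool's axes at that moment; what a row does not reach only later rows make up. A row lasts 1/8 s, in which the tool goes at most 62.5 mm and 10.7 degrees, less where a joint would pass 70% of its speed; a pose out of reach is approached as far as the arm can. A call with a gripper value outside its range is refused whole. "hand" is the closure, from -1 (fully open) to 1 (shut), set as the call begins (left out, the last holds). The fingers move at their own pace and stop on an object; "squeeze" is the grip in N (left out, the last holds). Time passes only in rows, so rows that repeat a pose let the fingers close. It gives the time, the measured TCP pose, the force and the opening at its end, in the units of the state.
- env.get_obs(): the state, without advancing time (a new reading comes with each control period).
- env.read_camera(name): name is "side" or "top"; returns (picture, depth): 400x640x3 uint8, red, green, blue; 400x640 float32, m along the optical axis (not along the pixel's ray), 0 where there is no reading.
- env.calibration(name): a dict with "intrinsics" (3x3 intrinsics, pixels), "D" ([k1, k2, p1, p2, k3] as OpenCV has them; the pictures are not rectified), "position" and "orientation" of the camera in the world. Camera axes: x right, y up, looking along -z (the intrinsics and any distortion apply to the point x, -y, -z); pixel columns grow to the right and rows downward; lengths in m; the calibration is good to about 2 mm. A picture is of the moment at which its call begins. calibration takes no time and is no camera call.
- env.sign_off(): hands the job in, once; it reports no verdict.
Trained networks look in the newest picture that a camera, given by its name, has taken for a name from the list of things; names that differ only in an ending like _2 or _b are one class to them, and where a whole thing is asked for, a point or a joint stands for the part that bears it (a point fixed in the world has none). Each returns a list of dicts, best first, with "conf" (0 to 1); they miss things now and then, are a little off and sometimes report something else, mostly with a low value. They report only what shows in the picture. A call takes as long as a camera call.
- env.cut_out(camera, query): "region" (400x640 bool, what is visible of it) and "uv" ([column, row] in pixels, amid what is visible of it).
The state is a dict: "time_s": time; "qpos": joint angles; "joint_velocities": joint speeds; "effort": joint torques, N m; "tool_pos": TCP position; "tool_rot": TCP orientation; "force": force on the tool from outside, world axes, zero at the start; "wrist_torque": the same for the moment, N m; "grip_width": finger opening in m.
Only numpy, scipy, OpenCV 4.12 (cv2) and the standard library are available. Lean on these libraries where they do the work, as an engineer would, in place of code of your own. Each camera call takes 0.05 s, during which the arm holds its last target. There are 200 camera calls.

### The job

Clear the patch roller off the bowl and lay it on the rubber mat. Then draw the parts pan out from under the hanging mallet, rest its pouring lip lightly on the bowl's rim and tip it to 40 degrees (never past 55), holding it there against the rim until all four valve caps have slid into the bowl, without shoving the bowl. Finally level the pan and set it back flat on the counter where it stood, leaving the mallet, mirror and torque wrench undisturbed.

Things in the scene. Friction and masses are not known exactly. Their poses are not given: they have to be found in the camera images.
- rail: Fixed peg rail: a board on two 370 mm posts, with four dowel pegs (16 thick, knobs 23) pointing to -x, to the robot, axes 320 above the counter. Origin on the counter below the mallet's head. Peg tips at x = -52, board front x = +65; pegs at y = -22, +22 (mallet on these), +125 (mirror), +195; posts x = +85 to +113, y = -135 and +225, with steel feet from x = +70.
- mallet: Rubber mallet (0.4 kg, loose) hung over two pegs: head 54 thick, 90 long in y, origin in its middle, 355 above the counter; handle 22 thick, hanging to 135 above the counter. Right above the pan's handle: a gripper pointing straight down there hits pegs and head; leaned about 30 degrees, body to the robot, fingers down and forwards, it passes below.
- mirror: Chrome hand mirror hung by the ring of its handle on a peg 125 from the mallet; origin in the middle of the ring, 314 above the counter; disc 92 across, 8 thick; its lowest edge is 118 above the counter. Loose, 0.16 kg.
- pan: Loose steel pan, 0.2 to 0.33 kg, handle to the robot, on the counter below the mallet. Origin under its middle, x from handle to pouring lip, z up. Flat floor 3 thick from x = -65 to the lip at +65; 92 wide at the back, 66 at the lip; walls 27 high, side walls end at x = +50. Handle: wooden bar along x from x = -126 to -68, 16 wide, 24 tall, its middle at z = 32.
- pan_grip (a point): Point to grip on the pan's handle, on the bar's centre line, at [-100, 0, 32] mm in the pan's frame. The pan's weight hangs forward of it, so it needs a firm grip (about 90 N) or the lip droops in the fingers.
- pan_lip (a point): Middle of the pouring lip's lower edge, at [65, 0, 0] mm in the pan's frame.
- cap0: Silver hexagonal valve cap, 14 across flats and 18 long, 12 g, loose in the pan; origin in its middle. Stands on its end at the start. The caps begin to slide when the pan is tilted some 20 to 30 degrees.
- cap1: Silver hexagonal valve cap, 14 across flats and 18 long, 12 g, loose in the pan; origin in its middle. Stands on its end at the start. The caps begin to slide when the pan is tilted some 20 to 30 degrees.
- cap2: Silver hexagonal valve cap, 14 across flats and 18 long, 12 g, loose in the pan; origin in its middle. Lies on a flat at the start. The caps begin to slide when the pan is tilted some 20 to 30 degrees.
- cap3: Silver hexagonal valve cap, 14 across flats and 18 long, 12 g, loose in the pan; origin in its middle. Lies on a flat at the start. The caps begin to slide when the pan is tilted some 20 to 30 degrees.
- bowl: Round stainless parts bowl with a weighted base, loose, 0.4 to 0.65 kg. Origin under its centre. Outside radius 56 at the rim and 50 at the foot, 46 high, walls 3 thick, inside floor 4 above the counter, straight open top.
- mat: Black rubber mat fixed to the counter, 210 (x) by 130 (y), 3 thick. Origin under its middle. It and the bowl may change places.
- roller: Knurled steel patch roller laid across the bowl's rim at the start, about 0.14 kg. Origin under the middle of its straight wooden handle, which is 128 long (along x), 18 wide and 18 high; beyond its +x end a steel fork carries a knurled wheel 34 across with its axle at x = +100, 9 above the handle's underside, so on a flat surface it rests leaning a little on the wheel.
- torque_wrench: Chrome torque wrench about 300 long, lying roughly along y on the counter to the right (-y) of the rail, near the bowl or mat; origin under its middle, x towards the square drive head (41 high). Loose, 0.7 kg.

How it is judged:
By the outcome, as a careful person would: the job done as asked, in the order asked, and still so for the second after the job is handed in, with the robot touching nothing.
It also fails if it takes over 61 s, if anything falls off the work surface, if the arm or the gripper's body presses on something with over 40 N, if the wrist force passes 120 N, or if a joint passes its speed limit or range.

## Working session

There is one attempt and no reset: what is moved stays moved. The work goes in short steps, Python scripts to look and compute and a tool call to move; the robot and the scene stay as the last step left them, time stands still between calls to the robot, and variables do not carry over. Pictures are saved under pics/ and viewed, about 8 in all and at most 12, crops included, and the job is handed in when it is done.

Besides the shell and the picture viewer there is one more tool, called after "Emit:" as name(argument=value, ...) on one line, values as JSON. move_arm: Moves the arm, as the interface text tells. Its arguments: {"type":"object","properties":{"steps":{"type":"array"},"hand":{"type":"number"},"squeeze":{"type":"number"}},"required":["steps"]}

```bash
mkdir -p pics
cat > h.py <<'E'
import numpy as np, cv2
from scipy.spatial.transform import Rotation as Ro
from cell import env
def cam(n):
    c=env.calibration(n); K=np.array(c["intrinsics"]);D=np.array(c["D"],float);p=np.array(c["position"]);o=np.array(c["orientation"],float)
    if o.shape==(3,3):R=o
    elif o.size==4:R=Ro.from_quat(o).as_matrix()
    else:R=Ro.from_euler('xyz',o,degrees=True).as_matrix()
    return K,D,p,R@np.diag([1,-1,-1])
def cloud(n,depth,mask=None):
    K,D,p,R=cam(n); v,u=np.nonzero((depth>0) if mask is None else (depth>0)&mask)
    xy=cv2.undistortPoints(np.c_[u,v].astype(float)[:,None],K,D)[:,0]; d=depth[v,u]
    return (np.c_[xy,np.ones(len(d))]*d[:,None])@R.T+p
def proj(n,X):
    K,D,p,R=cam(n); Xc=(np.atleast_2d(X)-p)@R
    return cv2.projectPoints(Xc,np.zeros(3),np.zeros(3),K,D)[0][:,0]
E
python3 - <<'E'
from h import *
print(env.get_obs())
for n in("side","top"):
    print(env.calibration(n))
    im,d=env.read_camera(n); cv2.imwrite(f"pics/{n}0.png",im[:,:,::-1]); np.save(f"{n}.npy",d)
    for q in ["rail","mallet","mirror","pan","pan_grip","cap0","bowl","mat","roller","torque_wrench"]:
        for r in env.cut_out(n,q)[:4 if q=="cap0" else 1]:
            P=cloud(n,d,r["region"])
            if len(P): print(n,q,round(r["conf"],2),np.round(r["uv"]),len(P),"med",np.median(P,0).round(3),"lo",np.percentile(P,2,axis=0).round(3),"hi",np.percentile(P,98,axis=0).round(3))
E
```

```text
{'time_s': 0.0, 'qpos': array([73.5158656 , 18.44014028, -4.015576  , 83.17368965,  1.29422815,
       78.53993623, -3.25969185]), 'joint_velocities': array([ 0.02810241, -0.09836611, -0.01923313, -0.01931514, -0.02511692,
        0.04849429, -0.09867541]), 'effort': array([ 3.74149386e-04, -4.91297150e+01, -4.03531976e-01, -3.12536681e+01,
       -6.37151767e-02,  4.38858045e-02,  1.98449525e-04]), 'tool_pos': array([ 0.19300856, -0.62013362,  0.22945986]), 'tool_rot': array([-1.79891431e+02,  4.86658137e-03,  1.72940582e+01]), 'force': array([0.24077415, 0.43704192, 0.35581637]), 'wrist_torque': array([0.02493119, 0.02210107, 0.0057636 ]), 'grip_width': 0.08701498807092282}
{'intrinsics': array([[426.18150902,   0.        , 320.34729143],
       [  0.        , 426.18150902, 209.00156575],
       [  0.        ,   0.        ,   1.        ]]), 'D': array([-0.09844931,  0.        ,  0.        ,  0.        ,  0.        ]), 'position': array([0.0715303 , 0.73842579, 0.7259652 ]), 'orientation': array([  60.906876  ,   -0.7507743 , -142.24997411])}
side rail 0.94 [224. 207.] 7449 med [0.6
[... 1764 characters left out ...]
 [ 0.558  0.065 -0.001] hi [0.74  0.143 0.047]
top pan_grip 0.55 [288. 204.] 240 med [0.62  0.104 0.016] lo [ 0.559  0.065 -0.001] hi [0.742 0.143 0.047]
top cap0 0.62 [286. 208.] 234 med [0.608 0.108 0.022] lo [ 0.558  0.068 -0.003] hi [0.737 0.144 0.324]
top bowl 0.57 [333. 243.] 732 med [ 0.482 -0.054  0.005] lo [ 0.429 -0.101 -0.001] hi [ 0.531 -0.006  0.049]
top mat 0.82 [412. 251.] 2359 med [ 0.458 -0.303  0.003] lo [ 0.359 -0.368 -0.002] hi [ 0.56  -0.238  0.008]
top roller 0.58 [332. 248.] 355 med [ 0.473 -0.029  0.062] lo [ 0.449 -0.106  0.   ] hi [0.495 0.058 0.071]
top torque_wrench 0.96 [383. 193.] 586 med [ 0.657 -0.202  0.024] lo [ 0.492 -0.22   0.013] hi [ 0.78  -0.188  0.039]
```

```bash
ls pics
```

```text
side0.png
top0.png
```

View pics/side0.png

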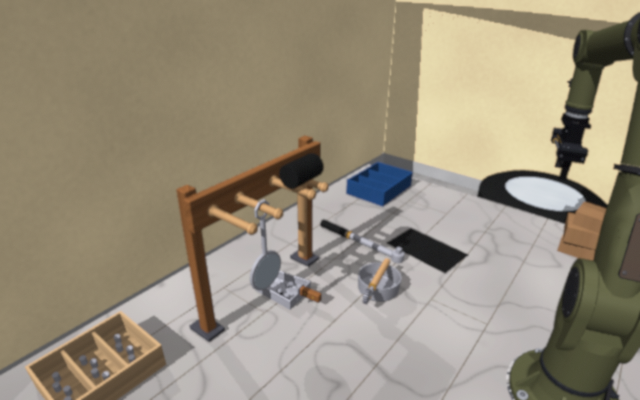

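View pics/top0.png

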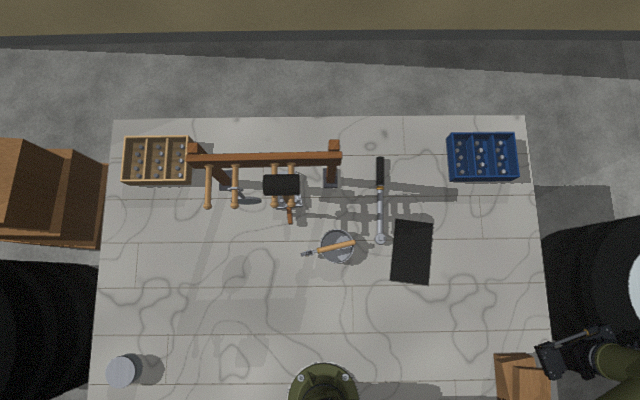

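Side picture: the roller lies across the bowl (373,276) with its wheel toward +y. The pan is at (290,289) under the mallet (303,170), with its handle pointing at the robot. The mat is at (430,249) and the wrench at (363,238). The top view agrees. A move only shifts the tool and turns it about tool z, so I need to know whether the arm can lean at all. I'll go to the middle, high up, and test that.

Emit:
move_arm(steps=[[[0.477, -0.501, -0.22], 0.3], [[0.477, -0.501, -0.22], 0.3], [[0.477, -0.501, -0.22], 0.3], [[0.477, -0.501, -0.22], 0.3], [[0.477, -0.501, -0.22], 0.3], [[0.477, -0.501, -0.22], 0.3], [[0.477, -0.501, -0.22], 0.3], [[0.477, -0.501, -0.22], 0.3], [[0.477, -0.501, -0.22], 0.3], [[0.477, -0.501, -0.22], 0.3], [[0.477, -0.501, -0.22], 0.3], [[0.477, -0.501, -0.22], 0.3], [[0.477, -0.501, -0.22], 0.3]])

```text
time_s: 2.72
tool_pos: [0.5004, 0.0031, 0.4514]
tool_rot: [-179.9, -0.1, 0.5]
force: [0.6, -0.6, -0.5]
grip_width: 0.0872
```

Emit:
move_arm(steps=[[[0.6, 0, 0], 0], [[0.6, 0, 0], 0], [[0.6, 0, 0], 0], [[0.6, 0, 0], 0], [[0.6, 0, 0], 0], [[0.6, 0, 0], 0], [[0.6, 0, 0], 0], [[0.6, 0, 0], 0], [[0.6, 0, 0], 0]])

```text
time_s: 3.85
tool_pos: [0.8499, -0.0296, 0.3969]
tool_rot: [-179.7, -1.8, -0.6]
force: [1.0, -1.4, -0.4]
grip_width: 0.0868
```

Emit:
move_arm(steps=[[[0.6, 0, 0], 0], [[0.6, 0, 0], 0], [[0.6, 0, 0], 0], [[0.6, 0, 0], 0]])

```text
time_s: 4.35
tool_pos: [0.9033, -0.0301, 0.3377]
tool_rot: [-179.7, -4.9, -0.8]
force: [0.3, 0.4, -1.2]
grip_width: 0.087
```

```bash
python3 -c "
from h import *
o=env.get_obs();print(o['qpos'].round(1),o['tool_pos'],o['tool_rot'])"
```

```text
[ -1.1  62.8  70.3   3.4 -69.1 111.1 -88.5] [ 0.90327811 -0.0300707   0.33771403] [-179.72990789   -4.88668468   -0.82047163]
```

Emit:
move_arm(steps=[[[-0.1, 0, 0], 0], [[-0.1, 0, 0], 0], [[-0.1, 0, 0], 0]])

```text
time_s: 4.72
tool_pos: [0.8066, -0.0262, 0.3304]
tool_rot: [-179.7, -4.9, -0.6]
force: [1.6, 0.1, 3.3]
grip_width: 0.0871
```

```bash
python3 -c "
from h import *
o=env.get_obs();print(o['qpos'].round(1),o['tool_pos'],o['tool_rot'])"
```

```text
[-28.4  47.4  69.6  51.  -47.   98.6 -70.9] [ 0.8065612  -0.02624708  0.33043871] [-179.73003193   -4.91502357   -0.55248045]
```

```bash
cat > kin.py <<'E'
import numpy as np
from scipy.spatial.transform import Rotation as Ro
from scipy.optimize import least_squares
data=[([73.516,18.392,-4.016,83.108,1.295,78.541,-3.26],[.193,-.621,.231],[-179.9,0,17.29]),
([-1.1,62.8,70.3,3.4,-69.1,111.1,-88.5],[.90328,-.03007,.33771],[-179.73,-4.887,-.82]),
([-28.4,47.4,69.6,51.,-47.,98.6,-70.9],[.80656,-.02625,.33044],[-179.73,-4.915,-.552])]
def rz(a):return Ro.from_euler('z',a,degrees=True).as_matrix()
def ry(a):return Ro.from_euler('y',a,degrees=True).as_matrix()
def fk(q,p,full=False):
    h,e1,L1,e2,L2,e3,T,b=p
    R=rz(q[0]+b);X=np.array([0,0,h]);pts=[X]
    R=R@ry(q[1])@rz(q[2]);X=X+R@[e1,0,L1];pts.append(X)
    R=R@ry(q[3])@rz(q[4]);X=X+R@[e2,0,L2];pts.append(X)
    R=R@ry(q[5]);X=X+R@[e3,0,0]; R=R@rz(q[6]);X=X+R@[0,0,T];pts.append(X)
    return (X,R,pts) if full else (X,R)
E
python3 - <<'E'
from kin import *
best=None
for s7 in(0,180):
  for s1 in(0,180):
    def f(p):
        return np.concatenate([fk(q,[*p,s1],0)[0]-x for q,x,_ in data])
    s=least_squares(f,[.33,0,.35,0,.35,0,.25]);print(s1,s.cost,s.x.round(3))
    for q,x,r in data: print(Ro.from_matrix(fk(q,[*s.x,s1])[1]).as_euler('xyz',degrees=True).round(1),r, (fk(q,[*s.x,s1])[0]-x).round(4))
    # elbow etc
E
```

```text
0 0.07848011767324851 [ 1.4915e+01 -6.0000e-03 -3.3000e-01  6.1200e-01 -2.2600e-01  6.5000e-02
  1.3800e+01]
[ 180.     0.  -107.3] [-179.9, 0, 17.29] [-0.3682  0.1349  0.0169]
[-175.1   -0.2  -89.2] [-179.73, -4.887, -0.82] [-0.0137 -0.0116  0.0236]
[-175.1   -0.3  -89.5] [-179.73, -4.915, -0.552] [ 0.0146  0.0135 -0.0405]
180 0.07693180944180789 [-1.4629e+01  4.0000e-03  3.5900e-01 -5.6200e-01  6.4900e-01  3.4500e-01
 -1.4099e+01]
[180.    0.   72.7] [-179.9, 0, 17.29] [-3.685e-01  1.324e-01 -2.000e-04]
[-175.1   -0.2   90.8] [-179.73, -4.887, -0.82] [-0.0077 -0.0113  0.0029]
[-175.1   -0.3   90.5] [-179.73, -4.915, -0.552] [ 0.0081  0.0179 -0.0027]
0 0.07848011767324851 [ 1.4915e+01 -6.0000e-03 -3.3000e-01  6.1200e-01 -2.2600e-01  6.5000e-02
  1.3800e+01]
[ 180.     0.  -107.3] [-179.9, 0, 17.29] [-0.3682  0.1349  0.0169]
[-175.1   -0.2  -89.2] [-179.73, -4.887, -0.82] [-0.0137 -0.0116  0.0236]
[-175.1   -0.3  -89.5] [-179.73, -4.915, -0.552] [ 0.0146  0.0135 -0.0405]
180 0.07693180944180789 [-1.4629e+01  4.0000e-03  3.5900e-01 -5.6200e-01  6.4900e-01  3.4500e-01
 -1.4099e+01]
[180.    0.   72.7] [-179.9, 0, 17.29] [-3.685e-01  1.324e-01 -2.000e-04]
[-175.1   -0.2   90.8] [-179.73, -4.887, -0.82] [-0.0077 -0.0113  0.0029]
[-175.1   -0.3   90.5] [-179.73, -4.915, -0.552] [ 0.0081  0.0179 -0.0027]
```

```bash
cat >> kin.py <<'E'
import itertools
def sg(q,s): q=np.array(q,float); q[[0,2,4,6]]*=s; return q
E
python3 - <<'E'
from kin import *
res=[]
for s in itertools.product((1,-1),repeat=4):
    f=lambda p: np.concatenate([fk(sg(q,s),[*p,0])[0]-x for q,x,_ in data]+[(np.array(p)-[.33,0,.4,0,.4,0,.25])*.003])
    m=least_squares(f,[.33,0,.4,0,.4,0,.25]);res.append((m.cost,s,m.x.round(3)))
res.sort(key=lambda a:a[0])
for c,s,x in res[:4]:
    print(c,s,x)
    for q,X,r in data: print('  ',Ro.from_matrix(fk(sg(q,s),[*x,0])[1]).as_euler('xyz',degrees=True).round(1),r,(fk(sg(q,s),[*x,0])[0]-X).round(4))
E
```

```text
0.000375095494879797 (-1, -1, -1, 1) [0.311 0.021 0.452 0.033 0.511 0.007 0.367]
   [-180.     0.   113.8] [-179.9, 0, 17.29] [0.0256 0.0093 0.0015]
   [-175.1    0.5  -93.8] [-179.73, -4.887, -0.82] [ 0.0001 -0.0007  0.0018]
   [-176.3    3.2 -128.6] [-179.73, -4.915, -0.552] [-0.0006  0.0016 -0.0015]
0.000375095494879797 (-1, -1, -1, -1) [0.311 0.021 0.452 0.033 0.511 0.007 0.367]
   [-180.     0.   107.3] [-179.9, 0, 17.29] [0.0256 0.0093 0.0015]
   [175.1  -0.2  89.2] [-179.73, -4.887, -0.82] [ 0.0001 -0.0007  0.0018]
   [175.1  -0.3  89.5] [-179.73, -4.915, -0.552] [-0.0006  0.0016 -0.0015]
0.00040837346585124046 (-1, -1, 1, 1) [-0.073  0.039  0.43   0.111  0.57   0.058 -0.132]
   [1.775e+02 1.000e-01 1.133e+02] [-179.9, 0, 17.29] [0.0263 0.008  0.0018]
   [-55.1 -35.9 110.3] [-179.73, -4.887, -0.82] [ 0.0034  0.0008 -0.0008]
   [-89.8 -57.6 151. ] [-179.73, -4.915, -0.552] [-0.0055 -0.002  -0.0028]
0.00040837346585124046 (-1, -1, 1, -1) [-0.073  0.039  0.43   0.111  0.57   0.058 -0.132]
   [177.5  -0.2 106.8] [-179.9, 0, 17.29] [0.0263 0.008  0.0018]
   [ 53.8  38.3 -71.9] [-179.73, -4.887, -0.82] [ 0.0034  0.0008 -0.0008]
   [-89.2  84.2 151.9] [-179.73, -4.915, -0.552] [-0.0055 -0.002  -0.0028]
```

```bash
cat > kin2.py <<'E'
from kin import rz,ry,data,Ro,np,least_squares
P0=np.array([.33,0,.4,0,.4,0,.28,0,0,0])
def fk(q,p,full=False):
    h,e1,L1,e2,L2,e3,T,d0,d1,d2=p; q=np.array(q,float)*[-1,1,-1,1,-1,1,-1]
    R=rz(q[0]);X=R@[0,d0,h];pts=[X]
    R=R@ry(q[1])@rz(q[2]);X=X+R@[e1,d1,L1];pts.append(X)
    R=R@ry(q[3])@rz(q[4]);X=X+R@[e2,d2,L2];pts.append(X)
    R=R@ry(q[5]);X=X+R@[e3,0,0]; R=R@rz(q[6])@rz(90);X=X+R@[0,0,T];pts.append(X)
    return (X,R,pts) if full else (X,R)
def fit(dat):
    f=lambda p: np.concatenate([(fk(q,p)[0]-x) for q,x,_ in dat]+[(p-P0)*.002])
    return least_squares(f,P0).x
E
python3 - <<'E'
from kin2 import *
p=fit(data);print(p.round(3))
for q,X,r in data:
    x,R,pts=fk(q,p,True);print(Ro.from_matrix(R).as_euler('xyz',degrees=True).round(1),r,(x-X).round(4),np.round(pts,2).tolist())
E
```

```text
[ 0.245 -0.001  0.468 -0.001  0.512 -0.002  0.357 -0.017 -0.011  0.   ]
[180.    0.   17.3] [-179.9, 0, 17.29] [ 0.  0. -0.] [[-0.02, -0.0, 0.25], [0.02, -0.15, 0.69], [0.19, -0.62, 0.59], [0.19, -0.62, 0.23]]
[-179.8   -4.9   -0.8] [-179.73, -4.887, -0.82] [ 0.  0. -0.] [[0.0, -0.02, 0.25], [0.41, -0.01, 0.47], [0.87, -0.03, 0.69], [0.9, -0.03, 0.34]]
[-179.7   -4.9   -0.6] [-179.73, -4.915, -0.552] [-0. -0.  0.] [[0.01, -0.01, 0.25], [0.31, 0.14, 0.57], [0.77, -0.03, 0.69], [0.81, -0.03, 0.33]]
```

Run:
```python
from h import *
from kin2 import *
for n in("side","top"):
    C=cloud(n,np.load(n+".npy"))
    m=(abs(C[:,0]-.47)<.11)&(abs(C[:,1]+.03)<.13)&(C[:,2]>.052)&(C[:,2]<.1)
    P=C[m];c=P.mean(0);u=np.linalg.svd(P[:,:2]-c[:2],full_matrices=False)[2][0];u*=np.sign(u[1])
    t=(P[:,:2]-c[:2])@u; w=(P[:,:2]-c[:2])@[-u[1],u[0]]
    print(n,"roller",c.round(4),"az",np.degrees(np.arctan2(u[1],u[0])).round(1),"t",t.min().round(3),t.max().round(3),"w",np.percentile(w,[2,98]).round(3),"ends",(c[:2]+u*t.min()).round(3),(c[:2]+u*t.max()).round(3), "z",np.percentile(P[:,2],[5,50,95]).round(3))
    for s in np.linspace(t.min(),t.max(),9): 
        k=abs(t-s)<.01; print("   ",round(s-t.min(),3),k.sum(),P[k,2].max().round(3),np.ptp(w[k]).round(3))
    m=(abs(C[:,0]-.478)<.08)&(abs(C[:,1]+.054)<.08)&(C[:,2]>.036)&(C[:,2]<.05)
    P=C[m]; s=least_squares(lambda p:np.hypot(P[:,0]-p[0],P[:,1]-p[1])-.0545,[.478,-.054],loss='soft_l1',f_scale=.002);print("bowl",s.x.round(4))
    m=(C[:,0]>.54)&(C[:,0]<.606)&(abs(C[:,1]-.105)<.03)&(C[:,2]>.025)&(C[:,2]<.06)
    P=C[m];print("panhandle",m.sum(),P.mean(0).round(4),P.min(0).round(3),P.max(0).round(3),np.degrees(np.arctan(np.polyfit(P[:,0],P[:,1],1)[0])).round(1))
    m=(C[:,0]>.60)&(C[:,0]<.76)&(abs(C[:,1]-.105)<.07)&(C[:,2]>.004)&(C[:,2]<.04)
    P=C[m];print("panbody",m.sum(),np.percentile(P,1,axis=0).round(3),np.percentile(P,99,axis=0).round(3))
    m=(C[:,0]>.53)&(C[:,0]<.66)&(abs(C[:,1]-.105)<.08)&(C[:,2]>.33)
    P=C[m];print("head",np.percentile(P,1,axis=0).round(3),np.percentile(P,99,axis=0).round(3))
    m=(C[:,0]>.53)&(C[:,0]<.66)&(abs(C[:,1]-.105)<.08)&(C[:,2]>.13)&(C[:,2]<.28)
    P=C[m];print("mhandle",m.sum(),np.percentile(P,[1,50,99],axis=0).round(3).tolist())
    m=(C[:,0]>.5)&(C[:,0]<.6)&(abs(C[:,1]-.1)<.2)&(C[:,2]>.29)&(C[:,2]<.34)
    P=C[m];print("pegs minx",np.sort(P[:,0])[:10].round(3))
```

```text
side roller [ 0.4659 -0.0114  0.0633] az 102.4 t -0.098 0.08 w [-0.01   0.007] ends [ 0.487 -0.107] [0.449 0.066] z [0.055 0.064 0.072]
    0.0 17 0.068 0.017
    0.022 34 0.068 0.018
    0.044 36 0.067 0.016
    0.067 37 0.067 0.017
    0.089 39 0.068 0.019
    0.111 46 0.068 0.018
    0.133 27 0.066 0.016
    0.156 48 0.077 0.02
    0.178 40 0.073 0.011
bowl [ 0.479  -0.0501]
panhandle 212 [0.5772 0.1078 0.0385] [0.552 0.095 0.025] [0.606 0.115 0.049] 7.6
panbody 886 [0.606 0.062 0.004] [0.713 0.156 0.035]
head [0.577 0.059 0.331] [0.632 0.147 0.382]
mhandle 484 [[0.598, 0.097, 0.139], [0.604, 0.108, 0.208], [0.616, 0.184, 0.278]]
pegs minx [0.555 0.556 0.556 0.556 0.556 0.556 0.556 0.556 0.556 0.556]
top roller [ 0.471  -0.0254  0.0632] az 102.3 t -0.086 0.092 w [-0.009  0.008] ends [ 0.489 -0.11 ] [0.451 0.065] z [0.057 0.063 0.07 ]
    0.0 16 0.067 0.018
    0.022 36 0.069 0.047
    0.045 35 0.067 0.018
    0.067 35 0.07 0.017
    0.089 36 0.068 0.017
    0.112 36 0.069 0.018
    0.134 23 0.069 0.017
    0.156 37 0.075 0.019
    0.179 10 0.07 0.01
bowl [ 0.4788 -0.0513]
panhandle 83 [0.5794 0.1027 0.0429] [0.553 0.094 0.026] [0.606 0.111 0.05 ] 4.8
panbody 182 [0.602 0.039 0.004] [0.746 0.154 0.034]
head [0.565 0.054 0.33 ] [0.636 0.142 0.385]
mhandle 50 [[0.599, 0.091, 0.153], [0.601, 0.102, 0.207], [0.612, 0.184, 0.265]]
pegs minx [0.556 0.556 0.556 0.557 0.557 0.557 0.557 0.557 0.557 0.558]
```

The arm does lean when it overreaches, and the lean persists. My kinematic fit matches every pose recorded so far. I'll do the roller first with the nearly vertical tool, backing out around the rail on the −y side.

Emit:
move_arm(steps=[[[0, 0.19, -0.02], 0], [[0, 0.19, -0.02], 0], [[0, 0.19, -0.02], 0], [[0, 0.19, -0.02], 0], [[-0.34, 0.19, 0.0], 0], [[-0.34, 0.19, 0.0], 0], [[-0.34, 0.19, 0.0], -0.4], [[-0.34, 0.19, 0.0], -0.7], [[-0.34, 0.19, 0.0], -1.0], [[-0.34, 0.19, 0.0], -1.3], [[-0.348, 0.013, 0.15], -1.787], [[-0.348, 0.013, 0.15], -1.787], [[-0.348, 0.013, 0.15], -1.787], [[-0.348, 0.013, 0.15], -1.787], [[-0.348, 0.013, 0.15], -1.787], [[-0.348, 0.013, 0.15], -1.787]], hand=0)

```text
time_s: 6.72
tool_pos: [0.4742, -0.0326, 0.1522]
tool_rot: [175.0, 1.0, 102.4]
force: [0.1, -0.1, 0.7]
grip_width: 0.0433
```

```bash
cat > st.py <<'E'
from h import *
import sys
def state():
    o=env.get_obs();R=Ro.from_euler('xyz',o['tool_rot'],degrees=True).as_matrix();return o,R
def rel(target,R,p): return (R.T@(np.array(target)-p)).round(4)
if __name__=="__main__":
    o,R=state();print(o['time_s'],o['qpos'].round(1),o['tool_pos'].round(4),o['tool_rot'].round(2),o['grip_width'].round(4));print("axes x",R[:,0].round(3),"y",R[:,1].round(3),"z",R[:,2].round(3))
    if len(sys.argv)>1: print("grasp->",rel(np.array(eval(sys.argv[1]))+.011*R[:,2],R,o['tool_pos']))
E
python3 st.py "[.472,-.036,.057]"
```

```text
Traceback (most recent call last):
  File "st.py", line 7, in <module>
    o,R=state();print(o['time_s'],o['qpos'].round(1),o['tool_pos'].round(4),o['tool_rot'].round(2),o['grip_width'].round(4));print("axes x",R[:,0].round(3),"y",R[:,1].round(3),"z",R[:,2].round(3))
                                                                                                   ^^^^^^^^^^^^^^^^^^^^^
AttributeError: 'float' object has no attribute 'round'
```

```bash
sed -i "s/o\['grip_width'\].round(4)/round(o['grip_width'],4)/" st.py; python3 st.py "[.472,-.036,.057]"
```

```text
6.725 [-63.8 -11.9  60.  118.6  11.8  62.7   3.6] [ 0.4742 -0.0326  0.1522] [174.97   0.98 102.39] 0.0433
axes x [-0.215  0.977 -0.017] y [0.973 0.215 0.088] z [ 0.089  0.002 -0.996]
grasp-> [-0.0012 -0.0112  0.1056]
```

Emit:
move_arm(steps=[[[-0.001, -0.011, 0.05], 0], [[-0.001, -0.011, 0.09], 0], [[-0.001, -0.011, 0.1055], 0], [[-0.001, -0.011, 0.1055], 0]])

```text
time_s: 7.22
tool_pos: [0.4718, -0.0363, 0.0451]
tool_rot: [175.2, 0.9, 101.9]
force: [0.5, 0.7, 0.4]
grip_width: 0.0436
```

Emit:
move_arm(steps=[[[0, 0, 0], 0], [[0, 0, 0], 0], [[0, 0, 0], 0], [[0, 0, 0], 0], [[0, 0, -0.04], 0], [[0, 0, -0.08], 0], [[0, 0, -0.08], 0]], hand=1, squeeze=40)

```text
time_s: 8.1
tool_pos: [0.4685, -0.0368, 0.1291]
tool_rot: [174.5, 0.4, 101.6]
force: [0.4, -0.3, -2.3]
grip_width: 0.0179
```

```bash
python3 st.py "[.445,-.303,.10]"
python3 - <<'E'
from h import *
im,d=env.read_camera("side"); cv2.imwrite("pics/side1.png",cv2.resize(im[150:350,240:500,::-1],None,fx=2.5,fy=2.5))
E
```

```text
8.1 [-67.3 -13.1  64.3 121.1  13.3  59.7   2.4] [ 0.4685 -0.0368  0.1291] [174.5    0.44 101.6 ] 0.0179
axes x [-0.201  0.98  -0.008] y [0.975 0.201 0.096] z [ 0.095  0.012 -0.995]
grasp-> [-0.2558 -0.0792  0.0345]
```

View pics/side1.png

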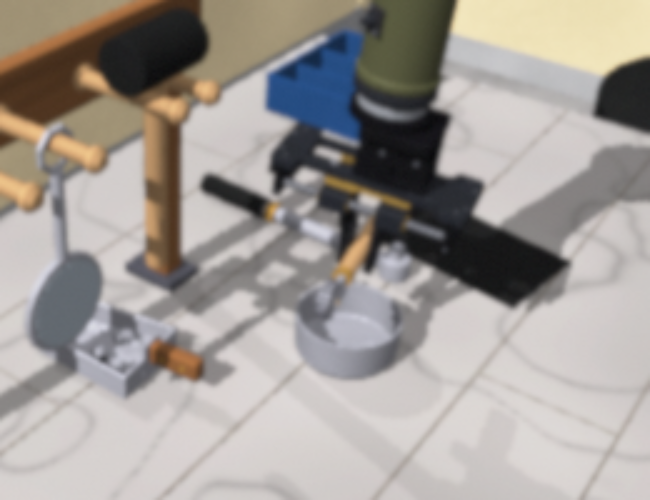

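The picture shows the roller gripped and lifted clear of the bowl, which hasn't moved. The mat, at (520,260), is clear. I'll carry the roller there and turn it along x.

Emit:
move_arm(steps=[[[-0.05, -0.02, -0.03], 0.0], [[-0.256, -0.073, -0.025], 0.2], [[-0.256, -0.073, -0.025], 0.4], [[-0.256, -0.073, -0.025], 0.6], [[-0.256, -0.073, -0.025], 0.8], [[-0.256, -0.073, -0.025], 1.0], [[-0.256, -0.073, -0.025], 1.2], [[-0.256, -0.073, -0.025], 1.4], [[-0.256, -0.073, -0.025], 1.6], [[-0.256, -0.073, -0.025], 1.773], [[-0.256, -0.073, -0.025], 1.773], [[-0.256, -0.073, -0.025], 1.773]])

```text
time_s: 9.65
tool_pos: [0.4432, -0.3029, 0.1463]
tool_rot: [-179.7, -4.9, 0.0]
force: [0.3, -0.7, -0.7]
grip_width: 0.0177
```

```bash
python3 st.py "[.443,-.303,.02]"
python3 - <<'E'
from h import *
d=[]
for n in ("top","side"):
    im,dd=env.read_camera(n)
    for r in env.cut_out(n,"roller")[:1]:
        P=cloud(n,dd,r["region"]);print(n,r["conf"],np.percentile(P,[2,50,98],axis=0).round(3).tolist())
        for x in np.arange(.36,.58,.02):
            k=abs(P[:,0]-x)<.01
            if k.sum()>3: print(round(x,2),k.sum(),np.median(P[k],0).round(3),P[k,2].min().round(3))
E
```

```text
9.65 [-31.1  10.6  71.1 110.5 -15.1  63.1 -44. ] [ 0.4432 -0.3029  0.1463] [-1.7971e+02 -4.9300e+00  4.0000e-02] 0.0177
axes x [0.996 0.001 0.086] y [ 0.001 -1.    -0.005] z [ 0.086  0.005 -0.996]
grasp-> [-0.0111  0.0008  0.1368]
top 0.63 [[0.37, -0.309, 0.148], [0.501, -0.299, 0.164], [0.543, -0.292, 0.182]]
0.36 7 [ 0.367 -0.303  0.152] 0.152
0.38 45 [ 0.379 -0.299  0.156] 0.146
0.4 10 [ 0.39  -0.296  0.157] 0.153
0.48 24 [ 0.485 -0.298  0.166] 0.157
0.5 33 [ 0.501 -0.3    0.165] 0.156
0.52 50 [ 0.52  -0.299  0.17 ] 0.004
0.54 33 [ 0.537 -0.297  0.174] 0.153
side 0.71 [[0.372, -0.602, -0.001], [0.476, -0.297, 0.159], [0.592, -0.216, 0.212]]
0.36 4 [ 0.369 -0.298  0.152] 0.149
0.38 52 [ 0.38  -0.297  0.156] 0.142
0.4 43 [ 0.4   -0.297  0.157] 0.147
0.42 40 [ 0.42  -0.298  0.159] 0.147
0.44 22 [ 0.433 -0.285  0.161] 0.15
0.46 29 [ 0.462 -0.295  0.159] 0.003
0.48 42 [ 0.48  -0.295  0.16 ] -0.001
0.5 31 [ 0.501 -0.298  0.161] -0.0
0.52 74 [ 0.522 -0.297  0.166] -0.004
0.54 54 [ 0.538 -0.297  0.166] 0.146
```

Emit:
move_arm(steps=[[[-0.0045, 0, 0.05], 0], [[-0.009, 0, 0.1], 0], [[-0.0108, 0.0005, 0.125], 0], [[-0.0112, 0.0006, 0.131], 0], [[-0.0112, 0.0006, 0.131], 0]])

```text
time_s: 10.48
tool_pos: [0.4451, -0.3034, 0.0169]
tool_rot: [-179.7, -5.1, 0.0]
force: [1.2, -0.3, -1.2]
grip_width: 0.0176
```

Emit:
move_arm(steps=[[[0, 0, 0], 0], [[0, 0, 0], 0], [[0, 0, -0.04], 0], [[0, 0, -0.1], 0], [[0, 0, -0.1], 0]], hand=0)

```text
time_s: 11.1
tool_pos: [0.4388, -0.3054, 0.1208]
tool_rot: [-179.8, -5.7, 0.0]
force: [1.3, 0.0, -0.9]
grip_width: 0.0434
```

```bash
python3 st.py "[.45,0,.45]"
python3 - <<'E'
from h import *
for n in ("top","side"):
    im,dd=env.read_camera(n)
    for r in env.cut_out(n,"roller")[:1]:
        P=cloud(n,dd,r["region"]);print(n,r["conf"],np.percentile(P,[2,50,98],axis=0).round(3).tolist())
E
```

```text
11.1 [-28.8  12.1  69.8 112.9 -17.7  59.8 -41.2] [ 0.4388 -0.3054  0.1208] [-1.7977e+02 -5.6800e+00  3.0000e-02] 0.0434
axes x [0.995 0.    0.099] y [ 0.001 -1.    -0.004] z [ 0.099  0.004 -0.995]
grasp-> [ 0.0438 -0.3068 -0.3142]
side 0.94 [[0.374, -0.338, 0.004], [0.458, -0.299, 0.022], [0.544, -0.293, 0.037]]
```

The roller now lies on the mat (x 0.37–0.545, y −0.30). Next I'll simulate the overreach, to find a path that leans the tool about 20–30° without a bad elbow posture.

```bash
cat > sim.py <<'E'
from kin2 import *
data=data+[([-63.8,-11.9,60.,118.6,11.8,62.7,3.6],[.4742,-.0326,.1522],0),([-67.3,-13.1,64.3,121.1,13.3,59.7,2.4],[.4685,-.0368,.1291],0),([-31.1,10.6,71.1,110.5,-15.1,63.1,-44.],[.4432,-.3029,.1463],0),([-28.8,12.1,69.8,112.9,-17.7,59.8,-41.2],[.4388,-.3054,.1208],0)]
p=fit(data)
LO=np.array([-163.93,-17.29,-79.2,3.27,-89.18,5.43,-154.24]);HI=np.array([163.93,119.83,71.16,140.29,269.18,117.66,154.24])
def err(q,X,R,w=.3):
    x,r=fk(q,p);return np.r_[X-x,w*Ro.from_matrix(R@r.T).as_rotvec()]
def ik(q,X,R,n=25,lam=.03):
    q=np.array(q,float)
    for _ in range(n):
        e=err(q,X,R);J=np.array([(err(q+d,X,R)-e)/1 for d in np.eye(7)]).T*-1
        q=np.clip(q+J.T@np.linalg.solve(J@J.T+(lam*.0175*1)**2*np.eye(6),e),LO,HI)
    return q
def call(q,rows):  # rows like move_arm
    x0,R0=fk(q,p)
    for s,a in rows:
        X=x0+R0@np.array(s);R=R0@rz(np.degrees(a))
        x,r=fk(q,p);d=X-x;L=np.linalg.norm(d);d*=min(1,.0625/max(L,1e-9))
        v=Ro.from_matrix(R@r.T).as_rotvec();v*=min(1,np.radians(10.7)/max(np.linalg.norm(v),1e-9))
        q=ik(q,x+d,Ro.from_rotvec(v).as_matrix()@r)
    return q
def show(q):
    x,R,pts=fk(q,p,True);print(np.round(q,1),x.round(3),Ro.from_matrix(R).as_euler('xyz',degrees=True).round(1),"elbow",pts[1].round(2),"wrist",pts[2].round(2))
E
python3 - <<'E'
from sim import *
print([(fk(q,p)[0]-x).round(4).tolist() for q,x,_ in data])
# check replay of overreach
q=ik([3,5,-4,90,1,85,-3],np.array([.5,0,.45]),Ro.from_euler('xyz',[180,0,0],degrees=True).as_matrix());show(q)
q=call(q,[[[.6,0,0],0]]*9);show(q);q=call(q,[[[.6,0,0],0]]*4);show(q)
print()
for x in(.42,.5,.6):
    q=[-28.8,12.1,69.8,112.9,-17.7,59.8,-41.2];x0,R0=fk(q,p)
    q=call(q,[[R0.T@(np.array([x,0,.45])-x0),0]]*9);show(q)
    x0,R0=fk(q,p)
    for k in range(4): 
        q=call(q,[[R0.T@np.array([0,0,.6]),0]]*3);show(q)
E
```

```text
[[-0.0001, 0.0, -0.0002], [0.0003, -0.0001, 0.0001], [-0.0004, 0.0001, -0.0001], [-0.0002, 0.0003, 0.0], [0.0001, -0.0002, -0.0001], [0.0004, -0.0002, 0.0003], [-0.0001, 0.0001, -0.0001]]
[ -1.4  -0.6  -1.7  80.1  -0.  100.5 -93.1] [ 0.5  -0.    0.45] [180.  -0.   0.] elbow [-0.   -0.03  0.71] wrist [ 0.5 -0.   0.8]
[  0.8  69.3  20.    3.3 -20.5 112.4 -90.8] [ 0.896 -0.044  0.215] [-179.2    4.8   -2.5] elbow [ 0.44 -0.03  0.41] wrist [ 0.92 -0.05  0.57]
[  5.5  83.2  29.1   3.3 -29.8 101.6 -88.4] [ 0.922 -0.122 -0.012] [-178.9    7.6   -5.3] elbow [ 0.46 -0.07  0.3 ] wrist [ 0.97 -0.13  0.34]

[-29.1 -16.7  18.5  93.2   6.1  97.  -99.9] [ 0.42 -0.    0.45] [-1.797e+02 -5.700e+00  1.000e-01] elbow [-0.11 -0.09  0.69] wrist [ 0.38 -0.    0.8 ]
[-29.5  -6.9  21.2  63.    3.4 117.7 -96.5] [0.421 0.    0.638] [-1.797e+02 -5.800e+00  1.000e-01] elbow [-0.04 -0.05  0.71] wrist [ 0.38 -0.    0.99]
[  5.7  27.7  28.2   3.3 -38.  117.7 -99. ] [ 0.656 -0.047  0.803] [-167.2  -30.5  -12.3] elbow [ 0.21 -0.05  0.66] wrist [ 0.47 -0.09  1.1 ]
[ 19.5  29.   29.3   3.3 -50.8 117.7 -98.7] [ 0.644 -
[... 997 characters left out ...]
  -9.9  95.3 -84.7] [ 0.6  -0.    0.45] [-1.797e+02 -5.700e+00  1.000e-01] elbow [0.06 0.05 0.7 ] wrist [ 0.56 -0.    0.8 ]
[-27.7  22.4  52.5  36.4 -23.7 117.7 -82.1] [ 0.624 -0.003  0.641] [ 1.797e+02 -9.800e+00  1.000e-01] elbow [0.16 0.06 0.68] wrist [ 0.56 -0.    0.99]
[  9.5  39.9  37.4   3.3 -47.6 117.7 -97.6] [ 0.752 -0.106  0.657] [-168.4  -18.9  -14.2] elbow [ 0.29 -0.07  0.6 ] wrist [ 0.63 -0.15  0.98]
[ 21.2  39.8  37.1   3.3 -56.  117.7 -97.7] [ 0.724 -0.21   0.666] [-162.2  -19.   -21.6] elbow [ 0.27 -0.13  0.61] wrist [ 0.58 -0.27  0.98]
[ 35.8  40.7  37.3   3.3 -67.2 117.7 -98.1] [ 0.671 -0.337  0.672] [-154.1  -18.5  -31.2] elbow [ 0.23 -0.2   0.6 ] wrist [ 0.5  -0.42  0.97]
```

Emit:
move_arm(steps=[[[0, 0, -0.06], 0], [[0.044, -0.307, -0.31], 0], [[0.044, -0.307, -0.31], 0], [[0.044, -0.307, -0.31], 0], [[0.044, -0.307, -0.31], 0], [[0.044, -0.307, -0.31], 0], [[0.044, -0.307, -0.31], 0], [[0.044, -0.307, -0.31], 0], [[0.044, -0.307, -0.31], 0], [[0.03, -0.307, -0.5], 0], [[0.03, -0.307, -0.5], 0], [[0.03, -0.307, -0.5], 0]])

```text
time_s: 12.8
tool_pos: [0.4209, -0.0011, 0.6155]
tool_rot: [-179.7, -5.0, -0.2]
force: [1.3, -0.5, 0.6]
grip_width: 0.0437
```

```bash
python3 st.py
```

```text
12.8 [-35.7  -8.7  25.6  66.8   4.8 116.  -98. ] [ 0.4209 -0.0011  0.6155] [-1.7974e+02 -4.9600e+00 -1.5000e-01] 0.0437
axes x [ 0.996 -0.003  0.086] y [-0.002 -1.    -0.005] z [ 0.087  0.004 -0.996]
```

Run:
```python
from sim import *
q0=[-35.7,-8.7,25.6,66.8,4.8,116.,-98.];x0,R0=fk(q0,p)
for d in([0,0,.4],[.2,0,.4],[-.2,0,.4],[0,.1,.4],[.2,.15,.4]):
    print(d);q=q0
    for k in range(6):
        q=call(q,[[R0.T@np.array(d),0]] if k==0 else [[fk(q,p)[1].T@np.array(d),0]]);show(q)
```

```text
[0, 0, 0.4]
[-34.4  -2.8  28.5  53.5   1.9 117.7 -94.9] [0.458 0.002 0.686] [-179.1  -11.3   -0.2] elbow [-0.01 -0.04  0.71] wrist [ 0.39 -0.    1.03]
[-28.6   6.6  33.8  34.7  -6.9 117.7 -90.3] [0.518 0.002 0.771] [-179.   -22.    -0.4] elbow [0.05 0.   0.71] wrist [ 0.38 -0.    1.1 ]
[ -5.9  20.5  33.2   3.3 -29.4 117.7 -91.9] [0.585 0.004 0.88 ] [-178.2  -39.    -0.9] elbow [ 0.16 -0.01  0.68] wrist [ 0.36 -0.    1.15]
[  3.3  23.8  31.    3.3 -37.5 117.7 -96.4] [ 0.618 -0.035  0.846] [-170.   -35.    -9.1] elbow [ 0.18 -0.04  0.67] wrist [ 0.41 -0.06  1.13]
[  11.3   27.2   29.8    3.3  -45.9  117.7 -101.9] [ 0.643 -0.076  0.815] [-161.7  -30.1  -17.7] elbow [ 0.2  -0.07  0.66] wrist [ 0.45 -0.13  1.1 ]
[  18.6   30.5   29.2    3.3  -54.5  117.7 -108.5] [ 0.66  -0.117  0.788] [-153.6  -24.   -26.2] elbow [ 0.21 -0.1   0.65] wrist [ 0.47 -0.2   1.08]
[0.2, 0, 0.4]
[-33.8   0.4  31.2  51.8  -0.3 117.7 -92.9] [0.479 0.    0.677] [-179.4  -10.2   -0.2] elbow [ 0.01 -0.02  0.71] wrist [ 0.42 -0.    1.02]
[-21.7  13.4  34.1  29.4 -12.8 117.7 -88. ] [ 0.569 -0.002  0.756] [-179.8  -21.3
[... 2542 characters left out ...]
[-27.4  11.8  31.9  32.2  -9.6 117.7 -93.2] [0.558 0.044 0.746] [-178.6  -19.6   -0.4] elbow [0.09 0.02 0.7 ] wrist [0.44 0.04 1.08]
[-10.8  26.7  31.    3.3 -27.1 117.7 -97.5] [0.647 0.066 0.812] [-175.7  -32.5   -2.1] elbow [0.21 0.01 0.66] wrist [0.46 0.05 1.11]
[  -5.7   31.6   30.7    3.3  -33.5  117.7 -102.8] [0.694 0.049 0.755] [-170.1  -26.5   -8.8] elbow [ 0.24 -0.    0.64] wrist [0.53 0.01 1.07]
[  -1.4   36.1   31.     3.3  -39.8  117.7 -108.9] [0.731 0.031 0.702] [-165.   -20.   -15.7] elbow [ 0.27 -0.02  0.62] wrist [ 0.59 -0.03  1.02]
[   2.4   40.1   31.5    3.3  -46.3  117.7 -115.7] [0.759 0.013 0.655] [-160.5  -13.1  -22.6] elbow [ 0.3  -0.04  0.6 ] wrist [ 0.64 -0.07  0.98]
```

Emit:
move_arm(steps=[[[0.03, 0, -0.4], 0], [[0.03, 0, -0.4], 0]])

```text
time_s: 13.05
tool_pos: [0.4168, 0.002, 0.6378]
tool_rot: [179.9, -6.8, -0.1]
force: [-0.0, 0.5, 0.2]
grip_width: 0.0437
```

```bash
python3 st.py
```

```text
13.05 [ -9.7  -7.    4.2  63.6   1.5 116.6 -94.9] [0.4168 0.002  0.6378] [ 1.7987e+02 -6.8100e+00 -1.2000e-01] 0.0437
axes x [ 0.993 -0.002  0.118] y [-0.002 -1.     0.002] z [ 0.118 -0.003 -0.993]
```

Emit:
move_arm(steps=[[[0.05, 0, -0.4], 0], [[0.05, 0, -0.4], 0], [[0.05, 0, -0.4], 0], [[0.05, 0, -0.4], 0], [[0.05, 0, -0.4], 0], [[0.05, 0, -0.4], 0]])

```text
time_s: 13.8
tool_pos: [0.4344, 0.0004, 0.6848]
tool_rot: [179.9, -11.3, -0.4]
force: [0.0, -0.1, 0.4]
grip_width: 0.0436
```

```bash
python3 st.py
```

```text
13.8 [ 40.3  -4.1 -38.7  54.3  -3.  117.6 -90.6] [4.344e-01 4.000e-04 6.848e-01] [179.95 -11.28  -0.35] 0.0436
axes x [ 0.981 -0.006  0.196] y [-0.006 -1.     0.001] z [ 0.196 -0.002 -0.981]
```

Emit:
move_arm(steps=[[[0.08, 0, -0.4], 0], [[0.08, 0, -0.4], 0], [[0.08, 0, -0.4], 0], [[0.08, 0, -0.4], 0], [[0.08, 0, -0.4], 0], [[0.08, 0, -0.4], 0]])

```text
time_s: 14.55
tool_pos: [0.4475, 0.0001, 0.7236]
tool_rot: [-180.0, -15.9, -0.3]
force: [0.4, -0.4, -0.3]
grip_width: 0.0433
```

```bash
python3 st.py
```

```text
14.55 [ 58.2  -2.3 -56.9  47.8  -2.5 117.6 -90.7] [4.475e-01 1.000e-04 7.236e-01] [-179.99  -15.92   -0.32] 0.0433
axes x [ 0.962 -0.005  0.274] y [-0.006 -1.    -0.   ] z [ 0.274 -0.001 -0.962]
```

Emit:
move_arm(steps=[[[0.1, 0, -0.4], 0], [[0.1, 0, -0.4], 0], [[0.1, 0, -0.4], 0], [[0.1, 0, -0.4], 0], [[0.1, 0, -0.4], 0], [[0.1, 0, -0.4], 0], [[0.1, 0, -0.4], 0], [[0.1, 0, -0.4], 0]])

```text
time_s: 15.55
tool_pos: [0.4474, 0.0016, 0.7634]
tool_rot: [-179.9, -20.7, -0.1]
force: [0.2, -0.0, -0.0]
grip_width: 0.0433
```

```bash
python3 st.py
python3 - <<'E'
from sim import *
from h import env
q0=env.get_obs()['qpos'];show(q0);x0,R0=fk(q0,p)
# go back down: staging (.40,.10,.25) then pan grasp (.565,.104,.032)
g=np.array([.566,.104,.034])+.011*R0[:,2]
for w in ([.40,.02,.45],g+R0@[0,0,-.2],g):
    q=q0
    x,R=fk(q0,p);q0=call(q0,[[R.T@(np.array(w)-x),0]]*10);show(q0)
E
```

```text
15.55 [ 64.9  -2.  -63.6  42.5  -2.5 117.6 -90.6] [0.4474 0.0016 0.7634] [-1.7995e+02 -2.0740e+01 -1.1000e-01] 0.0433
axes x [ 0.935 -0.002  0.354] y [-0.002 -1.    -0.001] z [ 0.354  0.    -0.935]
[ 64.9  -2.  -63.6  42.5  -2.5 117.6 -90.6] [0.444 0.002 0.763] [-1.799e+02 -2.070e+01 -1.000e-01] elbow [-0.02 -0.    0.71] wrist [0.32 0.   1.09]
[  6.6 -17.3  -9.5 113.9  -4.   74.7 -92.3] [0.421 0.017 0.279] [-178.5   -8.4   -0.5] elbow [-0.14 -0.01  0.69] wrist [0.37 0.01 0.63]
[   3.1   -3.8  -17.7  110.5   -0.4   64.6 -104.8] [0.499 0.104 0.211] [-178.5   -8.4   -0.5] elbow [-0.03 -0.02  0.71] wrist [0.45 0.1  0.56]
[   1.7   16.4  -16.8  112.6    7.8   43.4 -109.8] [0.57  0.104 0.024] [-178.5   -8.4   -0.5] elbow [ 0.13 -0.03  0.69] wrist [0.52 0.1  0.37]
```

Run:
```python
from h import *
C=np.vstack([cloud("side",np.load("side.npy"))])
for x in np.arange(.61,.76,.015):
    k=(abs(C[:,0]-x)<.0075)&(abs(C[:,1]-.105)<.07)&(C[:,2]>.02)&(C[:,2]<.036)
    if k.sum()>2: print(x.round(3),k.sum(),C[k,1].min().round(4),C[k,1].max().round(4))
T=cloud("top",np.load("top.npy"))
for x in np.arange(.555,.61,.01):
    k=(abs(T[:,0]-x)<.005)&(abs(T[:,1]-.105)<.02)&(T[:,2]>.036)&(T[:,2]<.055)
    print("h",x.round(3),k.sum(),T[k,1].mean().round(4),T[k,1].min().round(4),T[k,1].max().round(4))
from sim import *
q0=env.get_obs()['qpos'];x0,R0=fk(q0,p)
g=np.array([.572,.104,.032])+.011*R0[:,2]
for w in ([.58,-.05,.5],[.56,-.05,.2],[.53,.0,.12],[.53,.104,.12],g):
    x,R=fk(q0,p);q0=call(q0,[[R.T@(np.array(w)-x),0]]*7);show(q0);print("   tool shift from start",(R0.T@(np.array(w)-x0)).round(3))
```

```text
0.61 79 0.0629 0.1535
0.625 38 0.0601 0.1551
0.64 53 0.0645 0.1549
0.655 44 0.0651 0.1553
0.67 41 0.0689 0.1561
0.685 26 0.0745 0.1561
0.7 16 0.0762 0.081
h 0.555 10 0.1012 0.0947 0.1077
h 0.565 15 0.101 0.0943 0.1079
h 0.575 14 0.1015 0.0943 0.1078
h 0.585 15 0.1043 0.0975 0.1112
h 0.595 15 0.1044 0.0976 0.1112
h 0.605 13 0.1053 0.0979 0.1112
[ 69.1  -6.6 -58.2  79.6  -9.2  83.3 -80.6] [ 0.58 -0.05  0.5 ] [-1.799e+02 -2.070e+01 -1.000e-01] elbow [-0.04  0.03  0.71] wrist [ 0.45 -0.05  0.83]
   tool shift from start [0.034 0.052 0.294]
[ 68.8  -7.4 -60.6 113.9 -11.8  49.5 -76.8] [ 0.56 -0.05  0.2 ] [-1.799e+02 -2.070e+01 -1.000e-01] elbow [-0.04  0.04  0.71] wrist [ 0.43 -0.05  0.53]
   tool shift from start [-0.091  0.052  0.568]
[ 67.5  -7.2 -66.7 123.2 -10.4  39.3 -83.5] [ 0.53 -0.    0.12] [-1.799e+02 -2.070e+01 -1.000e-01] elbow [-0.04  0.04  0.71] wrist [0.4  0.   0.45]
   tool shift from start [-0.147  0.002  0.632]
[  65.7   -5.8  -79.2  121.5   -1.    39.5 -103.9] [0.53  0.104 0.12 ] [-1.799e+02 -2.070e+01 -1.000e-01] elbow [-0.03  0.03  0.71] wrist [0.4  0.1  0.45]
   tool shift from start [-0.147 -0.102  0.632]
[  39.3   21.7  -61.1  120.6   45.3   35.9 -141.3] [0.576 0.104 0.022] [-1.799e+02 -2.070e+01 -1.000e-01] elbow [ 0.13 -0.13  0.67] wrist [0.45 0.1  0.35]
   tool shift from start [-0.139 -0.102  0.74 ]
```

The tool now leans 20.7° with almost no roll. I'll descend outside the rail, then approach the pan handle from below and in front of the pegs.

Emit:
move_arm(steps=[[[0.034, 0.052, 0.294], 0], [[0.034, 0.052, 0.294], 0], [[0.034, 0.052, 0.294], 0], [[0.034, 0.052, 0.294], 0], [[0.034, 0.052, 0.294], 0], [[-0.091, 0.052, 0.568], 0], [[-0.091, 0.052, 0.568], 0], [[-0.091, 0.052, 0.568], -0.075], [[-0.091, 0.052, 0.568], -0.075], [[-0.091, 0.052, 0.568], -0.075], [[-0.147, 0.002, 0.632], -0.075], [[-0.147, 0.002, 0.632], -0.075], [[-0.147, -0.102, 0.632], -0.075], [[-0.147, -0.102, 0.632], -0.075], [[-0.147, -0.102, 0.632], -0.075]])

```text
time_s: 17.42
tool_pos: [0.5342, 0.106, 0.1208]
tool_rot: [178.5, -20.7, 4.7]
force: [-0.2, -0.1, -0.4]
grip_width: 0.0437
```

```bash
python3 st.py "[.572,.103,.032]"
python3 - <<'E'
from sim import *
from h import env
show(env.get_obs()['qpos'])
E
```

```text
17.425 [  65.    -5.   -79.   121.3    0.3   39.5 -100.6] [0.5342 0.106  0.1208] [178.47 -20.73   4.66] 0.0437
axes x [0.932 0.076 0.354] y [ 0.072 -0.997  0.025] z [ 0.355  0.002 -0.935]
grasp-> [0.0036 0.0035 0.1075]
[  65.    -5.   -79.   121.3    0.3   39.5 -100.6] [0.531 0.106 0.121] [178.5 -20.7   4.7] elbow [-0.03  0.02  0.71] wrist [0.41 0.11 0.45]
```

Emit:
move_arm(steps=[[[0.0036, 0.0035, 0.05], 0], [[0.0036, 0.0035, 0.085], 0], [[0.0036, 0.0035, 0.107], 0], [[0.0036, 0.0035, 0.107], 0], [[0.0036, 0.0035, 0.107], 0]])

```text
time_s: 18.05
tool_pos: [0.5752, 0.1014, 0.0223]
tool_rot: [178.5, -20.7, 4.5]
force: [1.2, -0.1, 1.7]
grip_width: 0.0434
```

```bash
python3 st.py "[.572,.103,.032]"
python3 - <<'E'
from h import *
im,d=env.read_camera("side"); cv2.imwrite("pics/side2.png",cv2.resize(im[150:340,200:440,::-1],None,fx=3,fy=3))
E
```

```text
18.05 [  39.6   20.9  -61.   121.1   44.2   35.4 -136.1] [0.5752 0.1014 0.0223] [178.45 -20.67   4.53] 0.0434
axes x [0.933 0.074 0.353] y [ 0.069 -0.997  0.025] z [ 0.354  0.001 -0.935]
grasp-> [ 0.0006 -0.0016  0.0008]
```

View pics/side2.png

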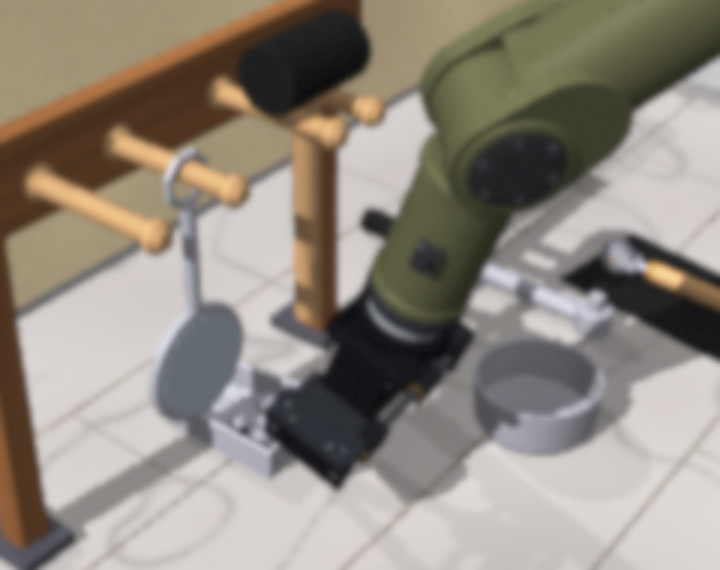

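The picture shows the leaned gripper around the pan handle, clear of the pegs, the mallet and the mirror. I'll check the drag in simulation before moving.

Run:
```python
from sim import *
from h import env
q0=env.get_obs()['qpos'];x0,R0=fk(q0,p);q=q0
for d in ([-.105,-.008,.001],[-.105,.085,.001],[-.09,.1,.001]):
    s=R0.T@np.array(d); print(s.round(4))
    x,R=fk(q,p);q=call(q,[[R.T@(x0+np.array(d)-x),0]]*4);show(q)
```

```text
[-0.0981  0.0008 -0.0383]
[ 6.180e+01  1.000e-01 -7.920e+01  1.339e+02  1.390e+01  2.680e+01
 -1.145e+02] [0.468 0.093 0.024] [178.4 -20.8   4.5] elbow [-0.01 -0.02  0.71] wrist [0.34 0.09 0.35]
[-0.0913 -0.0919 -0.0383]
[  37.5   11.   -71.7  129.7   39.5   34.9 -148.6] [0.468 0.186 0.024] [178.4 -20.8   4.5] elbow [ 0.07 -0.08  0.7 ] wrist [0.34 0.19 0.35]
[-0.0762 -0.1059 -0.033 ]
[  32.1   14.6  -68.3  127.2   43.9   37.2 -152.6] [0.483 0.201 0.024] [178.4 -20.8   4.5] elbow [ 0.1  -0.09  0.69] wrist [0.36 0.2  0.35]
```

Emit:
move_arm(steps=[[[0, 0, 0], 0], [[0, 0, 0], 0], [[0, 0, 0], 0], [[-0.025, 0.0, -0.0095], 0], [[-0.05, 0.0, -0.0195], 0], [[-0.075, 0.0005, -0.029], 0], [[-0.0981, 0.0008, -0.038], 0], [[-0.096, -0.025, -0.038], 0], [[-0.094, -0.055, -0.038], 0], [[-0.0915, -0.088, -0.038], 0], [[-0.0915, -0.088, -0.038], 0]], hand=1, squeeze=60)

```text
time_s: 19.48
tool_pos: [0.4707, 0.1864, 0.0236]
tool_rot: [178.6, -20.8, 4.8]
force: [-0.3, 2.7, 4.6]
grip_width: 0.0156
```

```bash
python3 st.py
python3 - <<'E'
from h import *
im,d=env.read_camera("side"); np.save("s3.npy",d);cv2.imwrite("pics/side3.png",cv2.resize(im[150:340,200:440,::-1],None,fx=3,fy=3))
E
```

```text
19.475 [  37.2   10.7  -71.1  129.8   38.8   34.3 -147.7] [0.4707 0.1864 0.0236] [178.63 -20.81   4.81] 0.0156
axes x [0.931 0.078 0.355] y [ 0.075 -0.997  0.022] z [ 0.356  0.006 -0.935]
```

View pics/side3.png

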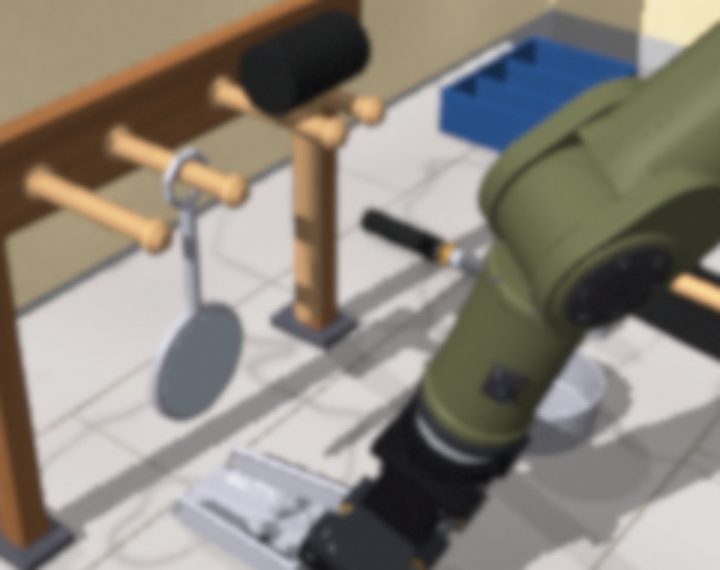

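The picture shows the pan drawn clear, with the caps in it and the mirror and mallet still. Next I'll release it and un-lean the tool. I'll calibrate the solver model on the lean-up data and search for a quick un-lean path.

```bash
cat > s2.py <<'E'
import sim
from sim import *
def setw(w): sim.err=lambda q,X,R: (lambda x,r: np.r_[X-x,w*Ro.from_matrix(R@r.T).as_rotvec()])(*fk(q,p))
E
python3 - <<'E'
from s2 import *
for w in(.3,.6,1.,2.):
    setw(w);q=[-9.7,-7,4.2,63.6,1.5,116.6,-94.9]
    q=call(q,[[[.05,0,-.4],0]]*6);print(w);show(q)
setw(1.)
for w in(.5,1.):
  setw(w)
  for tgt in ([.36,.18,.3],[.2,.18,.3],[.3,.18,.5],[.2,.1,.1],[.3,.18,.1]):
    q=np.array([37.2,10.7,-71.1,129.8,38.8,34.3,-147.7]);x0,R0=fk(q,p)
    q=call(q,[[[0,0,-.12],0]]*3)
    for k in range(2):
        x,R=fk(q,p); q=call(q,[[R.T@(np.array(tgt)-x),-1.57]]*9)
    print(w,tgt);show(q)
E
```

```text
0.3
[  9.8  35.5  27.3   3.3 -39.5 117.7 -99.1] [ 0.72  -0.093  0.711] [-166.5  -22.6  -14.9] elbow [ 0.26 -0.07  0.63] wrist [ 0.57 -0.14  1.03]
0.6
[ 12.3  42.2  30.2   3.3 -43.7 117.7 -99.5] [ 0.764 -0.128  0.626] [-166.   -15.9  -16.9] elbow [ 0.3  -0.09  0.59] wrist [ 0.65 -0.18  0.95]
1.0
[ 12.7  43.9  30.9   3.3 -44.3 117.7 -99.2] [ 0.774 -0.136  0.603] [-166.2  -14.3  -17.1] elbow [ 0.31 -0.09  0.58] wrist [ 0.67 -0.19  0.93]
2.0
[ 12.8  44.6  31.3   3.3 -44.5 117.7 -99. ] [ 0.778 -0.139  0.592] [-166.4  -13.6  -17.1] elbow [ 0.31 -0.1   0.58] wrist [ 0.68 -0.19  0.93]
0.5 [0.36, 0.18, 0.3]
[-39.  -17.3  -0.3 113.   10.3  80.8  53.3] [0.361 0.181 0.291] [-173.7    8.9 -175.5] elbow [-0.09 -0.11  0.69] wrist [0.3  0.21 0.64]
0.5 [0.2, 0.18, 0.3]
[-62.3 -17.3  -0.9 115.1  11.8 101.7  26.5] [0.201 0.181 0.293] [-157.2    2.2  179.7] elbow [-0.04 -0.14  0.69] wrist [0.19 0.32 0.62]
0.5 [0.3, 0.18, 0.5]
[-45.8 -17.3  -0.5  90.3  11.4 107.9  49.6] [0.304 0.184 0.492] [-171.1    6.7 -177. ] elbow [-0.08 -0.12  0.69] wrist [0.26 0.24 0.84]
0.5 [0.2, 0.1, 0.1]
[-46.2 -17.3  -1.5 137.5
[... 353 characters left out ...]
] [-173.7    8.9 -175.5] elbow [-0.09 -0.11  0.69] wrist [0.3  0.21 0.64]
1.0 [0.2, 0.18, 0.3]
[-62.3 -17.3  -0.9 115.1  11.8 101.7  26.5] [0.201 0.181 0.293] [-157.2    2.2  179.7] elbow [-0.04 -0.14  0.69] wrist [0.19 0.32 0.62]
1.0 [0.3, 0.18, 0.5]
[-45.8 -17.3  -0.5  90.3  11.4 107.9  49.6] [0.304 0.184 0.492] [-171.1    6.7 -177. ] elbow [-0.08 -0.12  0.69] wrist [0.26 0.24 0.84]
1.0 [0.2, 0.1, 0.1]
[-46.1 -17.3  -1.6 137.5   8.7  76.3  36.5] [0.198 0.098 0.095] [-161.7   -3.4  176.7] elbow [-0.08 -0.12  0.69] wrist [0.22 0.21 0.43]
1.0 [0.3, 0.18, 0.1]
[-43.5 -17.3  -4.  138.5  13.6  55.2  40.6] [0.292 0.173 0.078] [-173.6   11.4 -173.9] elbow [-0.08 -0.12  0.69] wrist [0.22 0.2  0.42]
```

Emit:
move_arm(steps=[[[0, 0, 0], 0], [[0, 0, 0], 0], [[0, 0, -0.05], 0], [[0, 0, -0.1], 0], [[0, 0.01, -0.15], 0], [[-0.05, 0.157, -0.38], -0.2], [[-0.1, 0.157, -0.38], -0.4], [[-0.1, 0.157, -0.38], -0.6], [[-0.1, 0.157, -0.38], -0.8], [[-0.1, 0.157, -0.38], -1.0], [[-0.1, 0.157, -0.38], -1.2], [[-0.1, 0.157, -0.38], -1.4], [[-0.1, 0.157, -0.38], -1.5], [[-0.1, 0.157, -0.38], -1.5]], hand=0)

```text
time_s: 21.28
tool_pos: [0.3633, 0.1123, 0.1329]
tool_rot: [170.4, -5.4, 38.8]
force: [-0.9, 1.0, 1.0]
grip_width: 0.0435
```

```bash
python3 st.py "[.25,0.0,.3]"
python3 - <<'E'
from sim import *
from h import env
show(env.get_obs()['qpos'])
E
```

```text
21.275 [-14.  -17.2 -13.1 131.    5.2  58.5 -80.9] [0.3633 0.1123 0.1329] [170.35  -5.44  38.8 ] 0.0435
axes x [0.776 0.624 0.095] y [ 0.605 -0.778  0.167] z [ 0.178 -0.072 -0.981]
grasp-> [-0.142   0.0467 -0.165 ]
[-14.  -17.2 -13.1 131.    5.2  58.5 -80.9] [0.362 0.113 0.133] [170.4  -5.4  38.8] elbow [-0.13 -0.06  0.69] wrist [0.3  0.14 0.48]
```

Emit:
move_arm(steps=[[[-0.217, 0.14, -0.167], -0.15], [[-0.217, 0.14, -0.167], -0.3], [[-0.217, 0.14, -0.167], -0.5], [[-0.217, 0.14, -0.167], -0.7], [[-0.217, 0.14, -0.167], -0.9], [[-0.217, 0.14, -0.167], -1.1], [[-0.217, 0.14, -0.167], -1.3], [[-0.217, 0.14, -0.167], -1.4]])

```text
time_s: 22.28
tool_pos: [0.322, 0.004, 0.1297]
tool_rot: [178.5, 7.5, 71.0]
force: [0.5, -0.7, 0.0]
grip_width: 0.0436
```

```bash
python3 st.py "[.25,-.1,.3]"
```

```text
22.275 [ 13.3 -17.3 -22.8 130.4   0.8  67.8 -27.6] [0.322  0.004  0.1297] [178.54   7.5   71.04] 0.0436
axes x [ 0.322  0.938 -0.13 ] y [ 0.947 -0.322  0.025] z [-0.018 -0.132 -0.991]
grasp-> [-0.1429 -0.0304 -0.1428]
```

Emit:
move_arm(steps=[[[0.225, 0.095, -0.027], -0.18], [[0.225, 0.095, -0.027], -0.36], [[0.225, 0.095, -0.027], -0.54], [[0.225, 0.095, -0.027], -0.72], [[0.225, 0.095, -0.027], -0.9], [[0.225, 0.095, -0.027], -1.08], [[0.225, 0.095, -0.027], -1.26], [[0.225, 0.095, -0.027], -1.44], [[0.225, 0.095, -0.027], -1.62], [[0.225, 0.095, -0.027], -1.8], [[0.225, 0.095, -0.027], -1.986], [[0.225, 0.095, -0.027], -1.986]])

```text
time_s: 23.78
tool_pos: [0.4869, 0.1835, 0.1291]
tool_rot: [-172.4, -1.7, -175.9]
force: [-0.2, -1.0, 0.2]
grip_width: 0.0435
```

```bash
python3 st.py "[.485,.188,.034]"
python3 - <<'E'
from sim import *
from h import env,cloud,cv2
q=env.get_obs()['qpos'];show(q)
C=cloud("side",np.load("s3.npy"))
for x in np.arange(.50,.66,.02):
    k=(abs(C[:,0]-x)<.01)&(abs(C[:,1]-.2)<.09)&(C[:,2]>.02)&(C[:,2]<.034)
    if k.sum()>2: print(x.round(3),k.sum(),C[k,1].min().round(4),C[k,1].max().round(4))
E
```

```text
23.775 [ 10.1  14.6 -42.9 104.3  16.7  70.9  55.6] [0.4869 0.1835 0.1291] [-172.4    -1.66 -175.88] 0.0435
axes x [-0.997 -0.072  0.029] y [-0.075  0.988 -0.132] z [-0.019 -0.134 -0.991]
grasp-> [-0.0012  0.0171  0.1047]
[ 10.1  14.6 -42.9 104.3  16.7  70.9  55.6] [0.487 0.184 0.129] [-172.4   -1.7 -175.9] elbow [ 0.12 -0.05  0.69] wrist [0.49 0.23 0.48]
0.52 35 0.226 0.237
0.54 96 0.1467 0.2374
0.56 57 0.1505 0.2372
0.58 56 0.1537 0.2367
0.6 51 0.1554 0.237
0.62 52 0.161 0.2386
0.64 17 0.1639 0.2372
```

Emit:
move_arm(steps=[[[0, 0.014, 0.05], 0], [[-0.001, 0.017, 0.09], 0], [[-0.001, 0.017, 0.1045], 0], [[-0.001, 0.017, 0.1045], 0]])

```text
time_s: 24.28
tool_pos: [0.4846, 0.1875, 0.0234]
tool_rot: [-172.4, -1.7, -175.8]
force: [-0.3, -0.1, -0.2]
grip_width: 0.0438
```

Emit:
move_arm(steps=[[[0, 0, 0], 0], [[0, 0, 0], 0], [[0, 0, 0], 0.0], [[0.004, -0.001, 0], 0.15], [[0.008, -0.001, 0], 0.32], [[0.012, -0.002, 0], 0.49], [[0.016, -0.003, 0], 0.66], [[0.02, -0.003, 0.001], 0.83], [[0.024, -0.004, 0.001], 1.0], [[0.028, -0.004, 0.001], 1.17], [[0.032, -0.005, 0.002], 1.34], [[0.0385, -0.006, 0.002], 1.518], [[0.0385, -0.006, 0.002], 1.518], [[0.0385, -0.006, 0.002], 1.518]], hand=1, squeeze=10)

```text
time_s: 26.02
tool_pos: [0.4466, 0.1793, 0.0241]
tool_rot: [-177.9, 7.5, 97.8]
force: [-3.9, -0.4, 6.3]
grip_width: 0.0163
```

```bash
python3 st.py
python3 - <<'E'
from h import *
im,d=env.read_camera("side"); np.save("s4.npy",d);cv2.imwrite("pics/side4.png",cv2.resize(im[170:360,240:480,::-1],None,fx=3,fy=3))
E
```

```text
26.025 [ -4.2  15.5 -28.  114.8  15.7  57.4 -33.2] [0.4466 0.1793 0.0241] [-177.92    7.47   97.81] 0.0163
axes x [-0.135  0.982 -0.13 ] y [ 0.991  0.131 -0.036] z [-0.018 -0.134 -0.991]
```

View pics/side4.png

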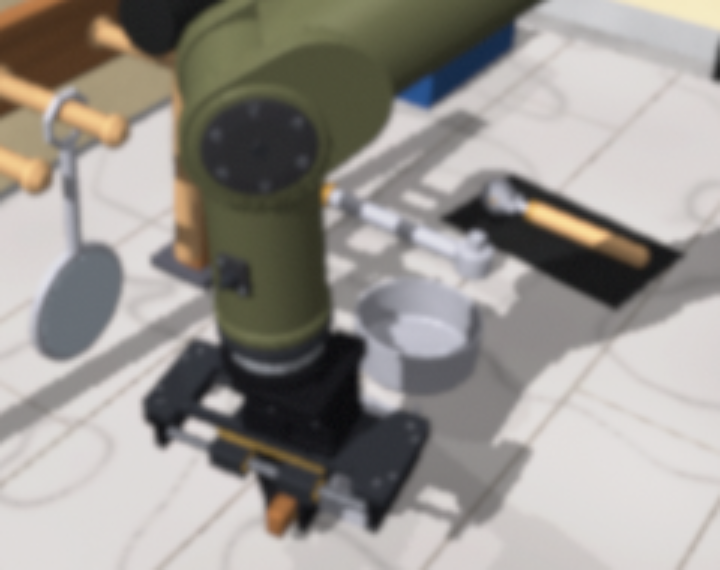

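The side picture shows the pan handle in the fingers, with the pan hidden behind the gripper. The bowl and the roller on the mat are fine. I'll open and regrip firmly, then check from the top.

Emit:
move_arm(steps=[[[0, 0, 0], 0], [[0, 0, 0], 0]], hand=0.3)

```text
time_s: 26.32
tool_pos: [0.4474, 0.1793, 0.0235]
tool_rot: [-178.0, 7.4, 97.7]
force: [-0.3, -0.1, -1.6]
grip_width: 0.0272
```

Emit:
move_arm(steps=[[[0, 0, 0], 0], [[0, 0, 0], 0], [[0, 0, 0], 0]], hand=1, squeeze=60)

```text
time_s: 26.7
tool_pos: [0.4472, 0.1792, 0.0239]
tool_rot: [-178.0, 7.5, 97.6]
force: [-0.5, -0.4, 2.0]
grip_width: 0.0154
```

```bash
cat > look.py <<'E'
from h import *
import sys
im,d=env.read_camera("top"); np.save("t.npy",d)
cv2.imwrite(sys.argv[1],cv2.resize(im[190:290,240:400,::-1],None,fx=4,fy=4))
C=cloud("top",d)
m=(C[:,0]>.39)&(C[:,0]<.56)&(C[:,1]>-.03)&(C[:,1]<.17)&(C[:,2]>.004)&(C[:,2]<.16)
P=C[m];print(m.sum())
for y in np.arange(-.01,.17,.015):
    k=abs(P[:,1]-y)<.0075
    if k.sum()>2: print(y.round(3),k.sum(),"x",P[k,0].min().round(3),P[k,0].max().round(3),"z",np.percentile(P[k,2],[0,20,50,80,100]).round(3))
m=(abs(C[:,0]-.479)<.08)&(abs(C[:,1]+.05)<.08)&(C[:,2]>.036)&(C[:,2]<.05)
from scipy.optimize import least_squares
P=C[m]; s=least_squares(lambda p:np.hypot(P[:,0]-p[0],P[:,1]-p[1])-.0545,[.479,-.051],loss='soft_l1',f_scale=.002);print("bowl",s.x.round(4),m.sum())
E
python3 look.py pics/top5.png; python3 st.py
```

```text
1133
-0.01 78 x 0.398 0.538 z [0.004 0.005 0.006 0.035 0.051]
0.005 31 x 0.392 0.515 z [0.004 0.005 0.03  0.045 0.05 ]
0.02 43 x 0.392 0.525 z [0.004 0.004 0.005 0.006 0.028]
0.035 57 x 0.419 0.546 z [0.004 0.005 0.006 0.011 0.034]
0.05 69 x 0.399 0.549 z [0.004 0.005 0.006 0.012 0.036]
0.065 68 x 0.409 0.546 z [0.004 0.005 0.007 0.023 0.035]
0.08 62 x 0.406 0.556 z [0.004 0.005 0.007 0.019 0.033]
0.095 81 x 0.396 0.553 z [0.004 0.005 0.014 0.02  0.033]
0.11 78 x 0.39 0.557 z [0.004 0.005 0.006 0.014 0.033]
0.125 79 x 0.393 0.55 z [0.004 0.005 0.018 0.023 0.034]
0.14 100 x 0.394 0.533 z [0.004 0.005 0.008 0.031 0.115]
0.155 194 x 0.39 0.557 z [0.004 0.041 0.108 0.114 0.137]
0.17 129 x 0.391 0.547 z [0.004 0.107 0.117 0.131 0.151]
bowl [ 0.4789 -0.0513] 111
26.75 [ -4.2  15.5 -28.  114.8  15.8  57.3 -33.4] [0.4472 0.1791 0.0238] [-178.01    7.47   97.64] 0.0153
axes x [-0.132  0.983 -0.13 ] y [ 0.991  0.128 -0.034] z [-0.017 -0.133 -0.991]
```

View pics/top5.png

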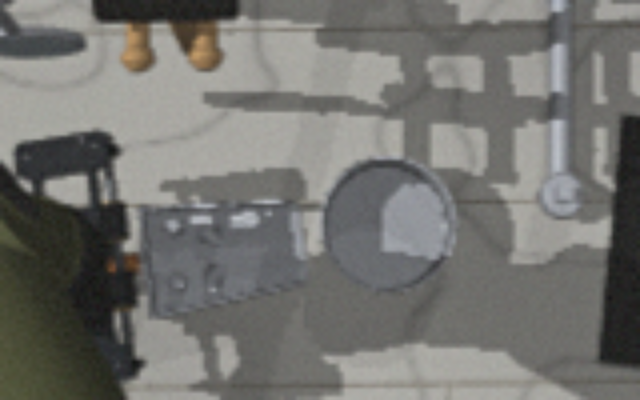

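The top picture shows the pan aimed at the bowl with a gap of about 20 mm, all four caps near its back, and the bowl unmoved. I'll lift and check for droop.

Emit:
move_arm(steps=[[[-0.002, -0.0005, -0.015], 0], [[-0.004, -0.001, -0.03], 0], [[-0.006, -0.0015, -0.045], 0], [[-0.0078, -0.002, -0.06], 0], [[-0.0078, -0.002, -0.06], 0]])

```text
time_s: 27.38
tool_pos: [0.4483, 0.1799, 0.0858]
tool_rot: [-178.2, 7.4, 97.6]
force: [0.3, 0.8, -3.1]
grip_width: 0.0156
```

```bash
cat > pan.py <<'E'
from h import *
from st import state
from scipy.optimize import least_squares
# estimate pan pitch from the top depth: floor/wall points in tool plane coordinates (s along u from grasp, z)
o,R=state();u=-R[:,0].copy();u[2]=0;u/=np.linalg.norm(u);v=np.array([-u[1],u[0],0]);g=o['tool_pos']-.011*R[:,2]
im,d=env.read_camera("top");C=cloud("top",d);s=(C-g)@u;w=(C-g)@v
print("t",round(o['time_s'],2),"g",g.round(4),"u",u.round(3),"F",np.round(o['force'],1))
k=(s>.03)&(s<.17)&(abs(w)<.055)&(C[:,2]>.008)
for a in np.arange(.03,.17,.012):
    b=k&(abs(s-a)<.006)
    if b.sum()>2: print(a.round(3),b.sum(),"z",np.percentile(C[b,2],[2,20,50,80,98]).round(3),"w",w[b].min().round(3),w[b].max().round(3))
E
python3 pan.py
```

```text
t 27.38 g [0.4484 0.1813 0.0967] u [ 0.133 -0.991  0.   ] F [ 0.3  0.8 -3.1]
0.03 92 z [0.063 0.074 0.091 0.16  0.512] w -0.054 0.043
0.042 114 z [0.061 0.063 0.065 0.068 0.091] w -0.046 0.045
0.054 109 z [0.06  0.064 0.067 0.083 0.092] w -0.045 0.044
0.066 105 z [0.061 0.063 0.065 0.079 0.09 ] w -0.044 0.042
0.078 103 z [0.061 0.064 0.067 0.076 0.094] w -0.044 0.04
0.09 102 z [0.061 0.064 0.07  0.08  0.091] w -0.043 0.039
0.102 98 z [0.061 0.063 0.065 0.068 0.092] w -0.042 0.039
0.114 98 z [0.06  0.063 0.065 0.068 0.095] w -0.041 0.039
0.126 95 z [0.06  0.063 0.065 0.068 0.09 ] w -0.04 0.037
0.138 91 z [0.06  0.062 0.064 0.068 0.092] w -0.038 0.035
0.15 89 z [0.06  0.062 0.065 0.067 0.091] w -0.038 0.033
0.162 54 z [0.061 0.063 0.064 0.067 0.07 ] w -0.037 0.033
```

The pan stays level at 60 N, with its underside at z ≈ 62 mm. The lip is centred on the bowl and about 20 mm short of it. I'll advance over the rim and lower to just above it, then relax the grip so the lip settles onto the rim.

Emit:
move_arm(steps=[[[-0.01, 0, 0.0013], 0], [[-0.02, 0, 0.0026], 0], [[-0.0304, 0, 0.004], 0], [[-0.029, 0.0005, 0.013], 0], [[-0.0285, 0.0006, 0.0178], 0], [[-0.0285, 0.0006, 0.0178], 0]])

```text
time_s: 28.18
tool_pos: [0.4508, 0.149, 0.0698]
tool_rot: [-177.9, 7.5, 97.7]
force: [0.2, -0.6, -1.4]
grip_width: 0.0154
```

Emit:
move_arm(steps=[[[0, 0, 0], 0], [[0, 0, 0], 0], [[0, 0, 0], 0]], squeeze=15)

```text
time_s: 28.55
tool_pos: [0.4512, 0.1492, 0.0703]
tool_rot: [-178.0, 7.4, 97.7]
force: [-0.4, 0.1, -2.1]
grip_width: 0.0159
```

```bash
python3 pan.py
```

```text
t 28.55 g [0.4514 0.1507 0.0812] u [ 0.133 -0.991  0.   ] F [-0.4  0.1 -2.1]
0.03 77 z [0.048 0.061 0.076 0.09  0.152] w -0.047 0.044
0.042 109 z [0.045 0.048 0.051 0.053 0.077] w -0.046 0.044
0.054 107 z [0.046 0.049 0.051 0.068 0.08 ] w -0.045 0.042
0.066 103 z [0.046 0.048 0.051 0.065 0.076] w -0.044 0.043
0.078 101 z [0.045 0.048 0.052 0.062 0.078] w -0.044 0.042
0.09 101 z [0.046 0.05  0.06  0.065 0.078] w -0.043 0.039
0.102 96 z [0.046 0.049 0.051 0.055 0.077] w -0.042 0.038
0.114 95 z [0.045 0.048 0.05  0.053 0.079] w -0.041 0.036
0.126 90 z [0.046 0.048 0.051 0.054 0.078] w -0.04 0.035
0.138 90 z [0.045 0.048 0.051 0.053 0.077] w -0.04 0.036
0.15 85 z [0.044 0.048 0.05  0.054 0.076] w -0.039 0.034
0.162 63 z [0.032 0.048 0.05  0.053 0.058] w -0.038 0.041
```

Emit:
move_arm(steps=[[[-0.003, -0.0002, -0.006], 0], [[-0.0058, -0.0004, -0.012], 0], [[-0.0086, -0.0006, -0.018], 0], [[-0.0115, -0.0008, -0.0242], 0], [[-0.0115, -0.0008, -0.0242], 0]])

```text
time_s: 29.22
tool_pos: [0.4528, 0.1406, 0.0964]
tool_rot: [-178.1, 7.5, 97.6]
force: [0.4, -0.2, -2.3]
grip_width: 0.0157
```

```bash
python3 pan.py
```

```text
t 29.23 g [0.453  0.1421 0.1073] u [ 0.132 -0.991  0.   ] F [ 0.4 -0.2 -2.3]
0.03 85 z [0.066 0.071 0.095 0.111 0.174] w -0.047 0.044
0.042 107 z [0.063 0.067 0.069 0.071 0.095] w -0.047 0.043
0.054 107 z [0.063 0.067 0.069 0.084 0.094] w -0.046 0.041
0.066 111 z [0.06  0.063 0.066 0.07  0.093] w -0.045 0.04
0.078 103 z [0.058 0.062 0.065 0.077 0.091] w -0.044 0.042
0.09 103 z [0.056 0.059 0.063 0.074 0.089] w -0.042 0.04
0.102 98 z [0.054 0.058 0.06  0.063 0.087] w -0.041 0.039
0.114 98 z [0.051 0.054 0.057 0.061 0.086] w -0.041 0.037
0.126 91 z [0.05  0.053 0.055 0.058 0.082] w -0.04 0.035
0.138 86 z [0.047 0.051 0.053 0.057 0.079] w -0.039 0.035
0.15 84 z [0.044 0.049 0.051 0.054 0.076] w -0.038 0.037
0.162 27 z [0.008 0.016 0.044 0.05  0.052] w -0.046 0.053
```

The pan has tilted 9.5° with its lip on the rim. I'll continue along the arc to 40° and hold.

Emit:
move_arm(steps=[[[-0.0037, -0.0002, -0.0056], 0], [[-0.0075, -0.0004, -0.0112], 0], [[-0.0115, -0.0006, -0.0165], 0], [[-0.0156, -0.0008, -0.0217], 0], [[-0.0202, -0.001, -0.0266], 0], [[-0.0248, -0.0011, -0.0315], 0], [[-0.0297, -0.0012, -0.036], 0], [[-0.0347, -0.0014, -0.0405], 0], [[-0.04, -0.0016, -0.0445], 0], [[-0.0455, -0.0017, -0.0483], 0], [[-0.051, -0.0018, -0.052], 0], [[-0.0567, -0.0019, -0.0556], 0], [[-0.0567, -0.0019, -0.0556], 0], [[-0.0567, -0.0019, -0.0556], 0], [[-0.0567, -0.0019, -0.0556], 0]])

```text
time_s: 31.15
tool_pos: [0.4587, 0.0925, 0.158]
tool_rot: [-178.0, 7.4, 97.7]
force: [-0.3, 0.3, -2.6]
grip_width: 0.0158
```

```bash
python3 pan.py; python3 look.py pics/top6.png | tail -1
```

```text
t 31.15 g [0.4589 0.094  0.1689] u [ 0.134 -0.991  0.   ] F [-0.3  0.3 -2.6]
0.03 73 z [0.107 0.111 0.115 0.16  0.238] w -0.045 0.043
0.042 122 z [0.1   0.103 0.106 0.11  0.141] w -0.047 0.042
0.054 113 z [0.092 0.095 0.098 0.102 0.13 ] w -0.045 0.041
0.066 110 z [0.084 0.088 0.09  0.094 0.121] w -0.044 0.04
0.078 105 z [0.076 0.08  0.082 0.086 0.116] w -0.043 0.039
0.09 94 z [0.068 0.071 0.074 0.078 0.107] w -0.043 0.035
0.102 94 z [0.06  0.063 0.067 0.071 0.099] w -0.042 0.034
0.114 96 z [0.037 0.055 0.059 0.062 0.092] w -0.045 0.046
0.126 39 z [0.009 0.03  0.049 0.055 0.087] w -0.05 0.051
0.138 25 z [0.008 0.01  0.019 0.046 0.051] w -0.052 0.055
0.15 42 z [0.008 0.01  0.016 0.026 0.049] w -0.054 0.055
0.162 51 z [0.008 0.013 0.017 0.034 0.048] w -0.052 0.054
bowl [ 0.4787 -0.0509] 89
```

View pics/top6.png

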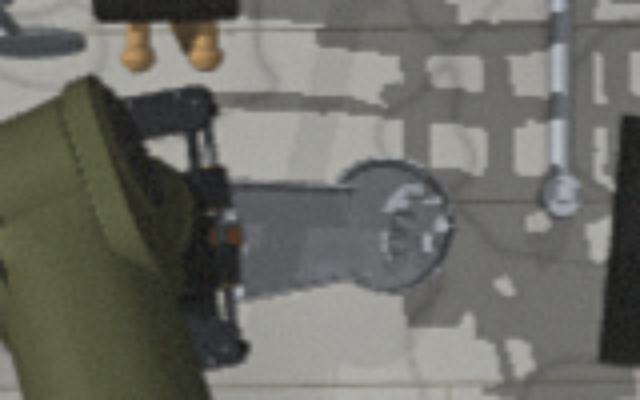

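Tilt is about 33° and the caps appear to be in the bowl. But by the depth data the pads' friction is holding the pan, and its underside is clear of the rim. I'll back off a little and relax the grip so it settles onto the rim at the geometric 40°.

Emit:
move_arm(steps=[[[0.003, -0.0001, -0.003], 0], [[0.0057, -0.0002, -0.0063], 0], [[0.0057, -0.0002, -0.0063], 0], [[0.0057, -0.0002, -0.0063], 0]], squeeze=10)

```text
time_s: 31.75
tool_pos: [0.458, 0.0987, 0.1637]
tool_rot: [-178.0, 7.5, 97.7]
force: [0.3, 0.5, -2.7]
grip_width: 0.0163
```

```bash
cat >> pan.py <<'E'
b=k&(s>.045)&(s<.115)&(abs(w)<.03)
f=np.polyfit(s[b],C[b,2],1)
for _ in range(8): # keep the floor (lowest sheet)
    r=C[:,2]-np.polyval(f,s); b=k&(s>.045)&(s<.105)&(abs(w)<.03)&(abs(r)<.006); f=np.polyfit(s[b],C[b,2],1)
print("TILT",np.degrees(np.arctan(-f[0])).round(1),"floor z at grip",np.polyval(f,0).round(4))
B=np.array([.479,-.051,0]);rs=(B-g)@u-.0545;th=np.arctan(-f[0]);print("rim at s",rs.round(4),"underside there",(np.polyval(f,rs)-.003/np.cos(th)).round(4))
E
python3 pan.py | grep -v " z "
```

```text
t 31.75 g [0.4582 0.1001 0.1746] u [ 0.133 -0.991  0.   ] F [ 0.3  0.5 -2.7]
rim at s 0.0981 underside there 0.0556
```

Emit:
move_arm(steps=[[[0, 0, 0], 0], [[0, 0, 0], 0], [[0, 0, 0], 0], [[0, 0, 0], 0]], squeeze=7)

```text
time_s: 32.3
tool_pos: [0.4581, 0.0986, 0.1637]
tool_rot: [-178.0, 7.5, 97.6]
force: [0.5, -0.6, -2.9]
grip_width: 0.0161
```

```bash
python3 pan.py | grep -E "^t|TILT|rim"
```

```text
t 32.3 g [0.4583 0.1001 0.1746] u [ 0.133 -0.991  0.   ] F [ 0.5 -0.6 -2.9]
TILT 38.4 floor z at grip 0.1365
rim at s 0.098 underside there 0.055
```

The contact is at the lip's corners, where the rim curves away, so the lip is on the rim now at about 38.4°. I'll add the last degrees and hold, then check the caps.

Emit:
move_arm(steps=[[[-0.003, 0, -0.0015], 0], [[-0.005, 0, -0.003], 0], [[-0.005, 0, -0.003], 0], [[-0.005, 0, -0.003], 0], [[-0.005, 0, -0.003], 0], [[-0.005, 0, -0.003], 0]])

```text
time_s: 33.1
tool_pos: [0.4588, 0.0941, 0.1674]
tool_rot: [-178.0, 7.5, 97.7]
force: [-1.1, -0.5, -2.6]
grip_width: 0.0158
```

```bash
python3 pan.py | grep -E "^t|TILT|rim"
python3 - <<'E'
from h import *
a,_=env.read_camera("top");b,_=env.read_camera("side")
A=cv2.resize(a[215:275,285:365,::-1],None,fx=6,fy=6,interpolation=cv2.INTER_CUBIC);Bm=cv2.resize(b[230:320,330:450,::-1],None,fx=4,fy=4,interpolation=cv2.INTER_CUBIC)
cv2.imwrite("pics/c7.png",np.hstack([A,Bm[:360,:320] if Bm.shape[0]>=360 else Bm]) if Bm.shape[0]>=360 else A)
E
```

```text
t 33.1 g [0.459  0.0956 0.1783] u [ 0.133 -0.991  0.   ] F [-1.1 -0.5 -2.6]
TILT 40.3 floor z at grip 0.1388
rim at s 0.0934 underside there 0.0557
```

View pics/c7.png

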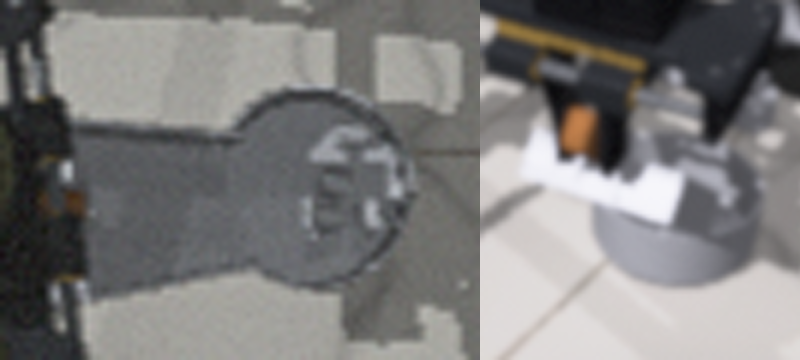

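Tilt is 40.3°, the pan is empty, and the caps lie in the bowl at about (340,175) in the top half. Now I'll level the pan by reversing along the arc, then firm up the grip.

Emit:
move_arm(steps=[[[0.0115, 0.0003, 0.008], 0], [[0.0229, 0.0006, 0.017], 0], [[0.033, 0.001, 0.027], 0], [[0.0425, 0.0013, 0.0379], 0], [[0.0508, 0.0017, 0.0495], 0], [[0.0583, 0.0021, 0.0619], 0], [[0.0643, 0.0025, 0.075], 0], [[0.0696, 0.003, 0.0884], 0], [[0.0696, 0.003, 0.0884], 0]])

```text
time_s: 34.38
tool_pos: [0.4501, 0.1512, 0.0693]
tool_rot: [-177.9, 7.5, 97.7]
force: [-0.6, 1.5, -1.8]
grip_width: 0.016
```

Emit:
move_arm(steps=[[[0, 0, 0], 0], [[0, 0, 0], 0], [[0, 0, -0.01], 0], [[0, 0, -0.01], 0]], squeeze=60)

```text
time_s: 34.88
tool_pos: [0.4522, 0.1531, 0.0819]
tool_rot: [-178.2, 7.4, 97.6]
force: [0.5, -0.8, -2.8]
grip_width: 0.0158
```

```bash
sed -i 's/B=np.array(\[.479,-.051,0\])/B=np.array([.479,-.051,0])/' pan.py; python3 pan.py | grep -E "^t|TILT|rim|^0.1"; python3 look.py pics/x.png | tail -1;python3 st.py
```

```text
t 34.88 g [0.4524 0.1545 0.0928] u [ 0.133 -0.991  0.   ] F [ 0.5 -0.8 -2.8]
0.102 101 z [0.057 0.059 0.062 0.064 0.089] w -0.042 0.039
0.114 96 z [0.058 0.06  0.062 0.065 0.09 ] w -0.041 0.038
0.126 96 z [0.056 0.06  0.062 0.065 0.09 ] w -0.04 0.035
0.138 88 z [0.057 0.06  0.063 0.065 0.089] w -0.039 0.034
0.15 88 z [0.057 0.06  0.062 0.066 0.089] w -0.038 0.035
0.162 62 z [0.03  0.06  0.062 0.064 0.07 ] w -0.036 0.036
TILT -1.6 floor z at grip 0.0585
rim at s 0.1527 underside there 0.0597
bowl [ 0.4786 -0.0509] 94
34.975 [ -0.7   9.7 -27.9 113.4  12.1  63.  -26.9] [0.4515 0.1527 0.081 ] [-178.06    7.45   97.64] 0.0154
axes x [-0.132  0.983 -0.13 ] y [ 0.991  0.129 -0.034] z [-0.016 -0.133 -0.991]
```

The pan is level and the bowl hasn't moved (0.4786, −0.0509). I'll back off, set the pan on the counter, loosen the grip and turn it back along x.

Emit:
move_arm(steps=[[[0.012, 0, -0.0016], 0], [[0.0262, 0, -0.0034], 0], [[0.0265, 0.0002, 0.0], 0], [[0.029, 0.0005, 0.02], 0], [[0.032, 0.001, 0.042], 0], [[0.0338, 0.001, 0.0525], 0], [[0.0338, 0.001, 0.0525], 0]])

```text
time_s: 35.85
tool_pos: [0.4463, 0.1792, 0.0245]
tool_rot: [-177.9, 7.5, 97.7]
force: [-1.3, -0.6, 1.3]
grip_width: 0.0156
```

Emit:
move_arm(steps=[[[0, 0, 0], 0], [[0, 0, 0], 0], [[0.001, 0.004, 0], -0.15], [[0.002, 0.009, 0], -0.32], [[0.003, 0.013, 0], -0.49], [[0.004, 0.017, 0], -0.66], [[0.004, 0.022, -0.001], -0.83], [[0.004, 0.027, -0.001], -1.0], [[0.004, 0.031, -0.001], -1.17], [[0.004, 0.035, -0.002], -1.34], [[0.004, 0.039, -0.002], -1.513], [[0.004, 0.039, -0.002], -1.513], [[0.004, 0.039, -0.002], -1.513]], squeeze=10)

```text
time_s: 37.48
tool_pos: [0.4862, 0.1878, 0.0247]
tool_rot: [-172.4, -1.4, -176.1]
force: [2.7, -2.2, 3.6]
grip_width: 0.0181
```

```bash
python3 st.py
```

```text
37.475 [  6.5  22.4 -40.4 109.2  23.5  60.5  48.8] [0.4862 0.1878 0.0247] [-172.44   -1.4  -176.1 ] 0.0181
axes x [-0.997 -0.068  0.024] y [-0.071  0.989 -0.132] z [-0.015 -0.133 -0.991]
```

Emit:
move_arm(steps=[[[0, 0, 0], 0], [[0, 0, 0], 0], [[0, 0, -0.05], 0], [[0, 0, -0.11], 0], [[0.04, -0.02, -0.17], 0], [[0.072, -0.102, -0.585], 0], [[0.072, -0.102, -0.585], 0], [[0.072, -0.102, -0.585], 0], [[0.072, -0.102, -0.585], 0], [[0.072, -0.102, -0.585], 0], [[0.072, -0.102, -0.585], 0], [[0.072, -0.102, -0.585], 0], [[0.077, -0.128, -0.783], 0], [[0.077, -0.128, -0.783], 0], [[0.077, -0.128, -0.783], 0], [[0.077, -0.128, -0.783], 0], [[0.077, -0.128, -0.783], 0], [[0.077, -0.128, -0.783], 0]], hand=0)

```text
time_s: 39.72
tool_pos: [0.4287, 0.2003, 0.591]
tool_rot: [-174.2, 1.5, -170.9]
force: [1.2, 0.8, -0.0]
grip_width: 0.0435
```

```bash
python3 st.py
python3 - <<'E'
from h import *
b,d=env.read_camera("side");np.save("s8.npy",d)
C=cloud("side",d)
for x in np.arange(.44,.66,.02):
    k=(abs(C[:,0]-x)<.01)&(abs(C[:,1]-.2)<.09)&(C[:,2]>.018)&(C[:,2]<.05)
    if k.sum()>2: print(x.round(3),k.sum(),C[k,1].min().round(4),C[k,1].max().round(4),C[k,2].max().round(3))
k=(abs(C[:,0]-.47)<.05)&(abs(C[:,1]-.19)<.05)&(C[:,2]>.03)&(C[:,2]<.06);print("handle min x",np.sort(C[k,0])[:5].round(4),C[k].mean(0))
E
```

```text
39.725 [-66.8   1.4  35.6  62.    5.8 117.6  70.4] [0.4287 0.2003 0.591 ] [-174.23    1.48 -170.95] 0.0435
axes x [-0.987 -0.157 -0.026] y [-0.154  0.983 -0.101] z [ 0.041 -0.095 -0.995]
0.46 67 0.1797 0.1958 0.047
0.48 90 0.1813 0.1975 0.046
0.5 84 0.1807 0.1983 0.046
0.52 169 0.1437 0.2373 0.046
0.54 68 0.1455 0.236 0.032
0.56 63 0.1472 0.2352 0.031
0.58 60 0.1504 0.2346 0.031
0.6 54 0.1543 0.2341 0.031
0.62 56 0.1556 0.2339 0.031
0.64 23 0.1594 0.2317 0.033
handle min x [0.4584 0.4586 0.4587 0.4591 0.4592] [0.49062101 0.1926465  0.03992211]
```

Emit:
move_arm(steps=[[[-0.01, -0.04, -0.4], 0], [[-0.01, -0.04, -0.4], 0], [[-0.01, -0.04, -0.4], 0], [[-0.01, -0.04, -0.4], 0], [[-0.01, -0.04, -0.4], 0], [[-0.01, -0.04, -0.4], 0], [[-0.01, -0.04, -0.4], 0], [[-0.01, -0.04, -0.4], 0], [[-0.01, -0.04, -0.4], 0], [[-0.01, -0.04, -0.4], 0]])

```text
time_s: 41.02
tool_pos: [0.4552, 0.1884, 0.631]
tool_rot: [-174.8, 5.7, -169.9]
force: [0.4, 0.5, -0.7]
grip_width: 0.0437
```

```bash
python3 st.py
python3 - <<'E'
from h import *
def ext(f,x0):
    C=cloud("side",np.load(f)); r=[]
    for a in np.arange(.0,.05,.012):
        k=(abs(C[:,0]-x0-a)<.006)&(abs(C[:,1]-yc)<.03)&(C[:,2]>.03)&(C[:,2]<.06); r.append((a.round(3),C[k,1].min().round(4),C[k,1].max().round(4)))
    k=(abs(C[:,0]-x0)<.03)&(abs(C[:,1]-yc)<.03)&(C[:,2]>.03)&(C[:,2]<.06);print(f,np.sort(C[k,0])[:8].round(4),r)
    for b in(.075,.09,.105,.12):
        k=(abs(C[:,0]-x0-b)<.0075)&(abs(C[:,1]-yc)<.06)&(C[:,2]>.018)&(C[:,2]<.036);print("  ",b,C[k,1].min().round(4),C[k,1].max().round(4))
yc=.108;ext("side.npy",.56)
yc=.190;ext("s8.npy",.464)
E
```

```text
41.025 [-92.    5.5  71.1  56.    1.  117.6  79.2] [0.4552 0.1884 0.631 ] [-174.84    5.69 -169.88] 0.0437
axes x [-0.98  -0.175 -0.099] y [-0.166  0.982 -0.089] z [ 0.113 -0.071 -0.991]
side.npy [0.5531 0.5533 0.5535 0.5538 0.5539 0.5542 0.5543 0.5545] [(np.float64(0.0), np.float64(0.0959), np.float64(0.1118)), (np.float64(0.012), np.float64(0.0954), np.float64(0.1135)), (np.float64(0.024), np.float64(0.0976), np.float64(0.1134)), (np.float64(0.036), np.float64(0.0968), np.float64(0.1155)), (np.float64(0.048), np.float64(0.0955), np.float64(0.1349))]
   0.075 0.0635 0.1549
   0.09 0.0651 0.1553
   0.105 0.0689 0.1551
   0.12 0.0707 0.1561
s8.npy [0.4584 0.4586 0.4587 0.4591 0.4592 0.4593 0.4593 0.4594] [(np.float64(0.0), np.float64(0.1797), np.float64(0.1958)), (np.float64(0.012), np.float64(0.1813), np.float64(0.1971)), (np.float64(0.024), np.float64(0.1836), np.float64(0.1981)), (np.float64(0.036), np.float64(0.1807), np.float64(0.1981)), (np.float64(0.048), np.float64(0.1792), np.float64(0.2105))]
   0.075 0.1455 0.236
   0.09 0.1471 0.2349
   0.105 0.1502 0.2352
   0.12 0.1505 0.2344
```

Emit:
move_arm(steps=[[[-0.05, -0.045, -0.5], 0], [[-0.05, -0.045, -0.5], 0], [[-0.05, -0.045, -0.5], 0], [[-0.05, -0.045, -0.5], 0], [[-0.05, -0.045, -0.5], 0], [[-0.05, -0.045, -0.5], 0], [[-0.05, -0.045, -0.5], 0], [[-0.05, -0.045, -0.5], 0], [[-0.05, -0.045, -0.5], 0], [[-0.05, -0.045, -0.5], 0]])

```text
time_s: 42.28
tool_pos: [0.4732, 0.1604, 0.6722]
tool_rot: [-175.3, 10.3, -169.5]
force: [-0.4, -0.1, 0.7]
grip_width: 0.0441
```

```bash
python3 st.py
```

```text
42.275 [-87.1   5.8  71.1  50.7   0.3 117.6  83.7] [0.4732 0.1604 0.6722] [-175.28   10.3  -169.47] 0.0441
axes x [-0.967 -0.18  -0.179] y [-0.168  0.983 -0.081] z [ 0.19  -0.048 -0.981]
```

Emit:
move_arm(steps=[[[-0.08, -0.045, -0.5], 0], [[-0.08, -0.045, -0.5], 0], [[-0.08, -0.045, -0.5], 0], [[-0.08, -0.045, -0.5], 0], [[-0.08, -0.045, -0.5], 0], [[-0.08, -0.045, -0.5], 0], [[-0.08, -0.045, -0.5], 0], [[-0.08, -0.045, -0.5], 0], [[-0.08, -0.045, -0.5], 0], [[-0.08, -0.045, -0.5], 0], [[-0.08, -0.045, -0.5], 0], [[-0.08, -0.045, -0.5], 0]])

```text
time_s: 43.78
tool_pos: [0.4831, 0.1276, 0.7137]
tool_rot: [-175.4, 15.0, -169.1]
force: [0.1, 0.1, 0.1]
grip_width: 0.0433
```

```bash
python3 st.py
python3 - <<'E'
from sim import *
from h import env
q=env.get_obs()['qpos'];show(q);x0,R0=fk(q,p)
g1=np.array([.4735,.188,.033])+.011*R0[:,2]
for w,a in (([.54,.12,.45],0),(g1-.13*R0[:,2],.16),(g1,.16),(g1+[.0,-.084,0],.11),(g1+[.0948,-.084,0],.11)):
    x,R=fk(q,p);X=np.array(w);q2=q
    for _ in range(8):
        x,R=fk(q2,p);Rt=R0@rz(np.degrees(a));d=X-x
        v=R.T@Rt; q2=call(q2,[[R.T@d,Ro.from_matrix(v).as_rotvec()[2]]])
    q=q2;show(q);print("  shift",(R0.T@(X-x0)).round(4))
E
```

```text
43.775 [-83.5   5.1  71.1  46.    0.4 117.6  87.5] [0.4831 0.1276 0.7137] [-175.37   14.95 -169.08] 0.0433
axes x [-0.949 -0.183 -0.258] y [-0.168  0.983 -0.078] z [ 0.268 -0.031 -0.963]
[-83.5   5.1  71.1  46.    0.4 117.6  87.5] [0.481 0.128 0.714] [-175.4   15.  -169.1] elbow [0.02 0.03 0.71] wrist [0.39 0.14 1.05]
[-91.9 -17.3  56.5  87.7  24.7  89.6  67.7] [0.54 0.12 0.45] [-175.4   15.  -169.1] elbow [ 0.03 -0.15  0.69] wrist [0.44 0.13 0.79]
  shift [0.0136 0.0029 0.2698]
[-80.9 -13.2  42.4 124.   24.2  57.   40.9] [0.442 0.192 0.148] [-177.4   15.4 -178.6] elbow [ 0.01 -0.12  0.7 ] wrist [0.35 0.2  0.49]
  shift [0.1718 0.1135 0.5324]
[-80.    7.9  51.5 127.5   5.7  35.3  57.3] [0.476 0.188 0.022] [-177.4   15.4 -178.6] elbow [0.03 0.05 0.71] wrist [0.38 0.2  0.36]
  shift [0.1718 0.1135 0.6624]
[-75.1   1.9  55.7 131.6  10.2  33.9  66.5] [0.476 0.104 0.022] [-176.6   15.3 -175.6] elbow [0.02 0.   0.71] wrist [0.38 0.12 0.36]
  shift [0.1872 0.0309 0.665 ]
[-63.1  17.9  51.7 119.8 -14.   35.   89.8] [0.571 0.104 0.022] [-176.6   15.3 -175.6] elbow [0.08 0.11 0.69] wrist [0.48 0.12 0.36]
  shift [0.0973 0.015  0.6904]
```

Emit:
move_arm(steps=[[[-0.003, 0.0095, 0.253], 0], [[-0.003, 0.0095, 0.253], 0], [[-0.003, 0.0095, 0.253], 0], [[-0.003, 0.0095, 0.253], 0], [[0.172, 0.1135, 0.532], 0.03], [[0.172, 0.1135, 0.532], 0.06], [[0.172, 0.1135, 0.532], 0.09], [[0.172, 0.1135, 0.532], 0.12], [[0.172, 0.1135, 0.532], 0.15], [[0.172, 0.1135, 0.532], 0.15], [[0.172, 0.1135, 0.532], 0.15]])

```text
time_s: 45.15
tool_pos: [0.4403, 0.1898, 0.1447]
tool_rot: [-177.4, 15.1, -177.8]
force: [0.7, -0.2, 1.1]
grip_width: 0.0436
```

```bash
python3 st.py "[.471,.1885,.033]"
```

```text
45.15 [-74.5 -12.   36.9 124.4  21.9  56.1  43.5] [0.4403 0.1898 0.1447] [-177.36   15.14 -177.8 ] 0.0436
axes x [-0.965 -0.037 -0.261] y [-0.026  0.999 -0.044] z [ 0.263 -0.036 -0.964]
grasp-> [-0.0004  0.0028  0.1268]
```

Emit:
move_arm(steps=[[[0, 0.0028, 0.06], 0], [[0, 0.0028, 0.105], 0], [[0, 0.0028, 0.1265], 0], [[0, 0.0028, 0.1265], 0]])

```text
time_s: 45.65
tool_pos: [0.4788, 0.1901, 0.0271]
tool_rot: [-177.6, 15.5, -178.0]
force: [-0.3, -0.6, 0.1]
grip_width: 0.0436
```

Emit:
move_arm(steps=[[[0, 0, 0], 0], [[0, 0, 0], 0], [[0, 0, 0], 0], [[0.001, -0.028, 0.001], -0.015], [[0.002, -0.056, 0.002], -0.03], [[0.0031, -0.084, 0.003], -0.045], [[0.0031, -0.084, 0.003], -0.045], [[-0.02, -0.0847, 0.009], -0.045], [[-0.045, -0.0853, 0.016], -0.045], [[-0.068, -0.086, 0.022], -0.045], [[-0.0884, -0.0864, 0.0279], -0.045], [[-0.0884, -0.0864, 0.0279], -0.045]], hand=1, squeeze=25)

```text
time_s: 47.15
tool_pos: [0.5738, 0.1065, 0.0273]
tool_rot: [-177.0, 15.5, -175.4]
force: [1.1, 1.0, 2.8]
grip_width: 0.0162
```

```bash
python3 st.py
python3 - <<'E'
from h import *
b,d=env.read_camera("side");np.save("s9.npy",d);cv2.imwrite("pics/side9.png",cv2.resize(b[150:340,200:440,::-1],None,fx=3,fy=3))
C=cloud("side",d)
for a in(.075,.09,.105,.12):
    k=(abs(C[:,0]-.56-a)<.0075)&(abs(C[:,1]-.108)<.06)&(C[:,2]>.018)&(C[:,2]<.036);print("  ",a,C[k,1].min().round(4),C[k,1].max().round(4)) if k.sum() else 0
E
```

```text
47.15 [-58.3  15.7  45.8 119.5  -9.6  34.9  86.4] [0.5738 0.1065 0.0273] [-177.     15.53 -175.35] 0.0162
axes x [-0.96  -0.078 -0.268] y [-0.067  0.996 -0.05 ] z [ 0.271 -0.03  -0.962]
   0.075 0.1509 0.1565
   0.09 0.0722 0.1551
   0.105 0.0684 0.1558
   0.12 0.0692 0.1548
```

View pics/side9.png

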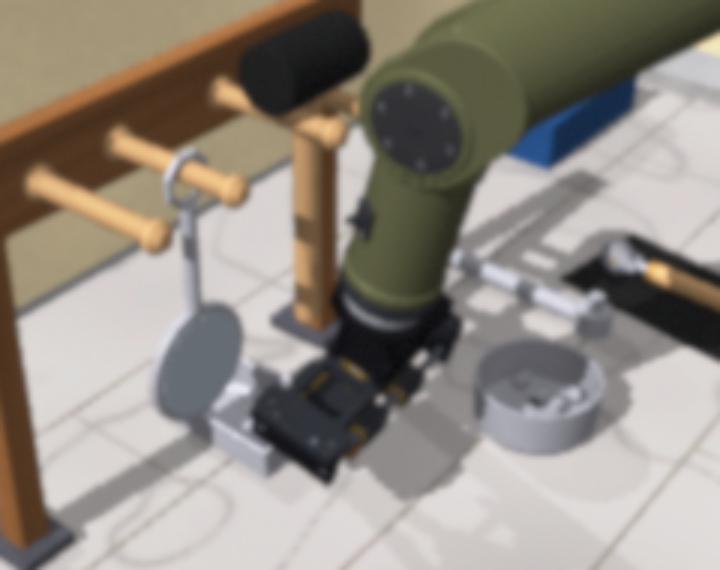

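The side picture shows the pan back under the mallet with its edges at the original positions, the caps in the bowl, and the mirror, mallet and wrench still. I'll release and retreat.

Emit:
move_arm(steps=[[[0, 0, 0], 0], [[0, 0, 0], 0], [[0, 0, 0], 0], [[0, 0, -0.04], 0], [[0, 0, -0.08], 0], [[0, 0, -0.12], 0], [[0.05, 0.0, -0.16], 0], [[0.06, -0.03, -0.2], 0], [[0.06, -0.05, -0.22], 0], [[0.06, -0.05, -0.22], 0]], hand=0)

```text
time_s: 48.45
tool_pos: [0.4603, 0.0619, 0.2217]
tool_rot: [-177.1, 15.4, -175.3]
force: [2.5, 0.6, 0.1]
grip_width: 0.0438
```

```bash
python3 st.py
python3 - <<'E'
from h import *
D={}
for n in("side","top"):
    b,d=env.read_camera(n);D[n]=d
    if n=="side":cv2.imwrite("pics/side10.png",cv2.resize(b[150:340,200:480,::-1],None,fx=2.8,fy=2.8))
    for q in ["mallet","mirror","pan","bowl","roller","torque_wrench"]:
        for r in env.cut_out(n,q)[:1]:
            P=cloud(n,d,r["region"]);print(n,q,round(r["conf"],2),"med",np.median(P,0).round(3),"lo",np.percentile(P,2,axis=0).round(3),"hi",np.percentile(P,98,axis=0).round(3))
C=cloud("side",D["side"])
k=(abs(C[:,0]-.56)<.03)&(abs(C[:,1]-.108)<.03)&(C[:,2]>.03)&(C[:,2]<.06);print("end",np.sort(C[k,0])[:6].round(4))
for a in(0,.012,.024,.036):
    k=(abs(C[:,0]-.56-a)<.006)&(abs(C[:,1]-.108)<.03)&(C[:,2]>.03)&(C[:,2]<.06);print(a,C[k,1].min().round(4),C[k,1].max().round(4),C[k,2].max().round(4))
for a in(.075,.09,.105,.12):
    k=(abs(C[:,0]-.56-a)<.0075)&(abs(C[:,1]-.108)<.06)&(C[:,2]>.018)&(C[:,2]<.036);print(a,C[k,1].min().round(4),C[k,1].max().round(4),C[k,2].max().round(4))
E
```

```text
48.45 [-33.9 -17.3  15.4 121.   12.5  61.8  71.1] [0.4603 0.0619 0.2217] [-177.13   15.45 -175.3 ] 0.0438
axes x [-0.961 -0.079 -0.266] y [-0.069  0.996 -0.048] z [ 0.269 -0.028 -0.963]
side mallet 0.95 med [0.601 0.109 0.351] lo [0.583 0.062 0.149] hi [0.627 0.146 0.382]
side mirror 0.96 med [0.606 0.229 0.18 ] lo [0.603 0.075 0.003] hi [0.761 0.269 0.328]
side pan 0.67 med [0.649 0.111 0.014] lo [0.557 0.065 0.001] hi [0.71  0.155 0.046]
side bowl 0.81 med [ 0.482 -0.058  0.025] lo [ 0.426 -0.105  0.003] hi [0.531 0.004 0.048]
side roller 0.74 med [ 0.463 -0.299  0.021] lo [ 0.373 -0.345  0.003] hi [ 0.549 -0.292  0.038]
side torque_wrench 0.68 med [ 0.561 -0.195  0.022] lo [ 0.487 -0.238  0.002] hi [ 0.781 -0.18   0.041]
top mallet 0.97 med [0.603 0.099 0.378] lo [0.584 0.055 0.239] hi [0.631 0.142 0.384]
top mirror 0.57 med [0.606 0.218 0.195] lo [0.604 0.181 0.096] hi [0.617 0.246 0.333]
top pan 0.59 med [0.614 0.101 0.012] lo [ 0.555  0.062 -0.002] hi [0.657 0.143 0.339]
top roller 0.79 med [ 0.463 -0.302  0.021] lo [ 0.375 -0.321 -0.001] hi [ 0.548 -0.293  0.037]
top torque_wrench 0.62 med [ 0.653 -0.201  0.024] lo [ 0.49  -0.22   0.001] hi [ 0.779 -0.185  0.039]
end [0.5519 0.5527 0.5533 0.5536 0.5538 0.554 ]
0 0.097 0.1149 0.0485
0.012 0.0981 0.116 0.0471
0.024 0.099 0.1162 0.0473
0.036 0.1017 0.1179 0.0455
0.075 0.064 0.1559 0.0329
0.09 0.0652 0.1547 0.0319
0.105 0.0679 0.1537 0.0322
0.12 0.0714 0.1539 0.0333
```

View pics/side10.png

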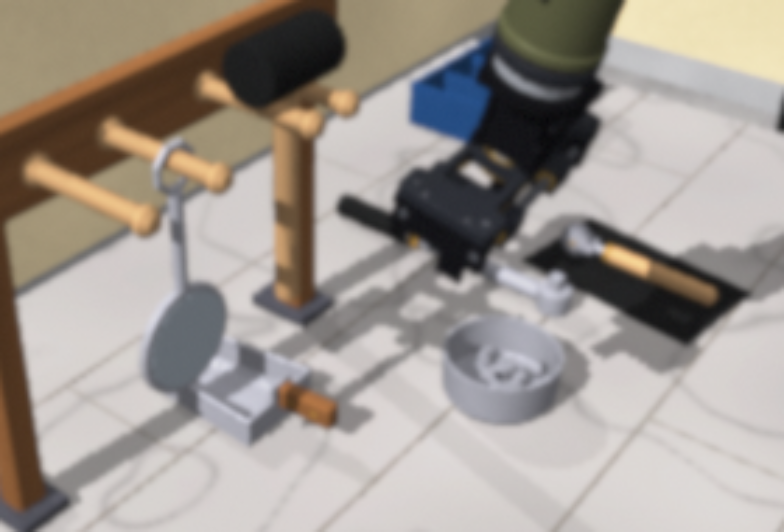

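The pan is flat and empty within about 2 mm of where it stood, the caps are in the bowl, the roller is on the mat, and nothing else has moved. I'll hand it in.

```bash
python3 -c "
from cell import env
print(env.sign_off())"
```

```text
the job is handed in; nothing more can be done
None
```

I finished the job and handed it in at about 48.6 s of the 61 s allowed. It reported no verdict.

**What I did**
- **Roller:** I lifted it off the bowl and laid it on the mat.
- **Drawing out the pan:** I leaned the tool about 21° by overreaching the arm, gripped the pan's handle under the mallet and dragged the pan out.
- **Pouring:** I re-gripped with the tool nearly upright, lifted the pan level and lowered its lip onto the bowl rim. I tipped it to about 40°, the highest tilt I measured.
- **Returning the pan:** I levelled it along the same arc, set it on the counter and turned it. Then I pushed it back under the mallet with a leaned grip of about 15.5° and retreated.

**What the last checks showed**
- **Pan:** its handle end and body edges are within about 2 mm of their first readings, it sits flat, and it is empty.
- **Caps:** they show in the bowl, though they overlap in the picture, so I could not count all four separately.
- **Everything else:** the bowl, mallet, mirror and torque wrench read where they started to within a few mm. The networks' outlines of the mirror and wrench were looser. The roller lies fully on the mat.

**What did not go as planned**
- **Lip off the rim:** the caps had already slid out when I measured about 33°. At that point the pads' friction was holding the pan, and depth showed the lip hanging just clear of the rim. I then relaxed the grip until, by the depth geometry, the lip rested on the rim at 38–40°, and held it there. The force reading could not confirm that contact.
- **Joint limits:** joint 2 and, for a while, joint 3 ran right up to their range limits during the lean manoeuvres. Joint 2 read −17.3° against a limit of −17.29°, which is within rounding, and nothing flagged it.

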